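Seat a shingle in the drilling jig

TASK

Lay the honey-coloured shingle flat on the grey jig board, clear of the dowels and the end stop, long edge facing the two steel dowels, and let go of it. Then push it gently until its edge sits square against both dowels, and after that slide it along them and press it lightly against the nose of the end stop, so that it is fully home on all three points; then draw back. Push with no more than about 10 N, so that neither the dowels nor the stop are forced out of their setting, and leave everything else on the bench where it is.

Things in the scene. Friction and masses are not known exactly. Their poses are not given: they have to be found in the camera images.
- shingle_centre (a point): centre (half-way up, 7 mm above the underside) of the loose shingle: a flat honey-coloured wooden plate 180 x 60 x 14 mm (its own x along the 180, y across the 60, z up), about 0.13 kg. It starts flat on the table. It is the same either way round.
- jig_top (a point): centre of the flat top face of the jig, a grey board 260 x 130 x 18 mm fixed to the table, so 18 mm above the table. Its x runs along the board's length towards the end stop, its y across it towards the two dowels (on the side away from the robot), z up. The settings of the dowels and of the stop are not measured: feel or look for them. They are held by friction and slip at about 45 N.
- dowel_slots (a point): mark on the board (fixed to it, axes as jig_top) at jig_top's x 0, y +45 mm, midway between the slots of two upright steel dowels of 12 mm diameter, 29 mm tall above the board, at 45 mm to either side along x. The dowels move together along y and are clamped with their axes anywhere within 6 mm of this mark's y.
- stop_slots (a point): mark on the board (fixed to it, axes as jig_top) at jig_top's x +95, y +10 mm: where the front of the end stop's nose is, give or take 10 mm along x. The stop is a red block 22 mm high, 56 mm wide (y) and 36 mm long (x) overall; its upright steel nose, 12 mm diameter, 24 mm high, stands 6 mm out of the middle of the face towards the shingle; a black screw on it rises to 32 mm.
- offcut: weathered grey shingle offcut, 110 x 40 x 12 mm, lying on the far side of the work area; bystander, leave alone (origin: centre of its underside)
- pencil: red flat carpenter's pencil, 170 mm long, 8 mm thick, lying on the far side of the work area; bystander, leave alone (origin: centre of its underside)
Not all that is in view belongs to the job. Of the things that look like the part that bears shingle_centre, take the one that is farthest to the robot's left at the start.

How it is judged:
On the way, in this order (a step that is already met when the one before it is completed fails the run):
1. the shingle lies flat on the jig board, let go, still more than 4 mm clear of the dowels and of the stop nose (z of shingle_centre in the frame of jig_top between 0.004 and 0.009 m and angle between shingle_centre's own z axis and vertical below 0.04 rad and contact force between shingle and the fingers below 0.3 N and linear speed of shingle below 0.02 m/s and (y of each of dowels_c0, dowels_c1 in the frame of shingle_centre above 0.04 m or y of each of dowels_c0, dowels_c1 in the frame of shingle_centre below -0.04 m) and (x of stop_c1 in the frame of shingle_centre above 0.1 m or x of stop_c1 in the frame of shingle_centre below -0.1 m)), for 0.1 s.
2. the shingle is pushed up against the dowels (over 0.5 N on either of them), its edge against both with less than 1.5 mm gap at each (z of shingle_centre in the frame of jig_top between 0.004 and 0.009 m and angle between shingle_centre's own z axis and vertical below 0.04 rad and (contact force between shingle and dowels_c0 above 0.5 N or contact force between shingle and dowels_c1 above 0.5 N) and ((y of dowels_c0 in the frame of shingle_centre between 0.033 and 0.0375 m and y of dowels_c1 in the frame of shingle_centre between 0.033 and 0.0375 m) or (y of dowels_c0 in the frame of shingle_centre between -0.0375 and -0.033 m and y of dowels_c1 in the frame of shingle_centre between -0.0375 and -0.033 m))), for 0.1 s.
3. the shingle is pressed against the nose of the stop (over 0.5 N), still against both dowels with less than 1.5 mm gap at each (z of shingle_centre in the frame of jig_top between 0.004 and 0.009 m and angle between shingle_centre's own z axis and vertical below 0.04 rad and contact force between shingle and stop_c1 above 0.5 N and ((y of dowels_c0 in the frame of shingle_centre between 0.033 and 0.0375 m and y of dowels_c1 in the frame of shingle_centre between 0.033 and 0.0375 m) or (y of dowels_c0 in the frame of shingle_centre between -0.0375 and -0.033 m and y of dowels_c1 in the frame of shingle_centre between -0.0375 and -0.033 m))), for 0.1 s.
At the end, for the whole second after the job is handed in: the shingle lies flat and still on the jig board, against both dowels and the nose of the stop, with less than 1.5 mm gap at each, and is let go (z of shingle_centre in the frame of jig_top between 0.004 and 0.009 m and angle between shingle_centre's own z axis and vertical below 0.04 rad and ((y of dowels_c0 in the frame of shingle_centre between 0.033 and 0.0375 m and y of dowels_c1 in the frame of shingle_centre between 0.033 and 0.0375 m) or (y of dowels_c0 in the frame of shingle_centre between -0.0375 and -0.033 m and y of dowels_c1 in the frame of shingle_centre between -0.0375 and -0.033 m)) and (x of stop_c1 in the frame of shingle_centre between 0.093 and 0.0975 m or x of stop_c1 in the frame of shingle_centre between -0.0975 and -0.093 m) and linear speed of shingle below 0.01 m/s); the robot touches nothing.
It fails at once if the shingle is forced against a dowel or the stop with more than 25 N (contact force between shingle and dowels_c0 above 25 N or contact force between shingle and dowels_c1 above 25 N or contact force between shingle and stop_c0 above 25 N or contact force between shingle and stop_c1 above 25 N).
It fails at once if the dowels or the stop are shifted by more than 2 mm (distance of any of dowels_c0, stop_c1 from where it was at the start of the episode above 0.002 m).
It fails at once if a bystander is moved by more than 15 mm (distance of any of offcut, pencil, mallet, nail_tin, oilstone, oil_bottle, screwdriver, square from where it was at the start of the episode above 0.015 m).
It also fails if it takes over 72 s, if anything falls off the work surface, if the arm or the gripper's body presses on something with over 40 N, if the wrist force passes 120 N, or if a joint passes its speed limit or range.

ROBOT

A 7-joint arm with a two-finger parallel gripper is mounted at the origin on the work surface. World frame = base frame: x ahead of the robot, y to its left, z up, the work surface at z = 0. Lengths are in m, angles in rad, forces in N, time in s.
With the tool pointing down it reaches from about 0.4 to 0.875 m from the base axis. Payload 19.3 kg.
Tool frame: the origin (TCP) lies on the centre line of the jaws, within the pads' length; the fingertips stand 8 mm ahead of it and the grasp point (between the pads) lies 11 mm behind it (bot.tip_extent is the distance from the TCP to the fingertips, in m); x points along the fingers, y is the direction in which the jaws open and shut, and the axes are right-handed (so a half turn about x gives the same grasp; the last joint's range is limited). The gripper opens to 85 mm and grips with 20 to 120 N. Pads are 22 mm wide; open, the fingers measure 114 mm over their backs; the gripper's body (76 mm by 85 mm) begins 54 mm behind the grasp point. The pads swing forward as they close: fully open they stand 13 mm farther back than shut.
Start: joints at [-1.346, 0.521, -0.036, 1.599, 0.021, 1.021, -0.113], TCP at [0.182, 0.598, 0.21] pointing down, gripper open.
Joint ranges: [-2.91, 2.91], [-0.3, 2.13], [-1.5, 1.42], [0.17, 2.43], [-1.26, 4.41], [0.16, 1.93], [-2.52, 2.52]. Speed limits (rad/s): [1.89, 1.89, 2.39, 2.39, 3.01, 3.01, 3.01].

INTERFACE

Orientations are given as [roll, pitch, yaw] about the fixed x, y, z axes, in that order (R = Rz(yaw) Ry(pitch) Rx(roll)).
In Python, from workcell import sensors, imaging, order, bot gives the robot as it stands.
- The arm moves only by the tool arm_command, never from a script. Its argument "commands" is a list of rows, each an object of numbers: "dx", "dy", "dz": the shift along the tool's x, y, z in cm; "twist": the turn about the tool's x in rad. A call has 1 to 12 rows; each row is the pose to reach, as a shift and turn from the pose measured when the call began, along the tool's axes at that moment; what a row does not reach only later rows make up. A row lasts 1/12 s, in which the tool goes at most 41.7 mm and 7.16 degrees, less where a joint would pass 70% of its speed; a pose out of reach is approached as far as the arm can. A call with a gripper value outside its range is refused whole. "grip" is the closure, from -1 (fully open) to 1 (shut), set as the call begins (left out, the last holds). The fingers move at their own pace and stop on an object; "squeeze" is the grip in N (left out, the last holds). Time passes only in rows, so rows that repeat a pose let the fingers close. It gives the time, the measured TCP pose, the force and the opening at its end, in the units of the state.
- sensors.observe(): the state, without advancing time (a new reading comes with each control period).
- imaging.grab_frame(name): name is "scene" or "top" or "wrist"; returns the picture (480x640x3 uint8, red, green, blue); there is no depth.
- imaging.camera_info(name): a dict with "fx", "fy", "cx", "cy" (pixels), "dist_coeffs" ([k1, k2, p1, p2, k3] as OpenCV has them; the pictures are not rectified), "origin" and "attitude" of the camera in the world. Camera axes: x right, y down, z forward; pixel columns grow to the right and rows downward; lengths in m; the calibration is good to about 2 mm. A picture is of the moment at which its call begins: read the wrist's pose just before it. camera_info takes no time and is no camera call; for the wrist camera it gives the pose at the moment of the call.
- order.job_done(): hands the job in, once; it reports no verdict.
The state is a dict: "clock": time; "qpos": joint angles; "qd": joint speeds; "joint_efforts": joint torques, N m; "position": TCP position; "tool_rot": TCP orientation; "force": force on the tool from outside, world axes, zero at the start; "moment": the same for the moment, N m; "grip_width": finger opening in m.
Only numpy, scipy, OpenCV 4.12 (cv2) and the standard library are available. Lean on these libraries where they do the work, as an engineer would, in place of code of your own. Each camera call takes 0.05 s, during which the arm holds its last target.

## Working session

There is one attempt and no reset: what is moved stays moved. The work goes in short steps, Python scripts to look and compute and a tool call to move; the robot and the scene stay as the last step left them, time stands still between calls to the robot, and variables do not carry over. Pictures are saved under pics/ and viewed, and the job is handed in when it is done.

Besides the shell and the picture viewer there is one more tool, called after ">>>" in YAML: its name, and indented under it one key for each argument. arm_command: Moves the arm, as the interface text tells. Its arguments: {"type":"object","properties":{"commands":{"type":"array"},"grip":{"type":"number"},"squeeze":{"type":"number"}},"required":["commands"]}

```bash
ls; mkdir -p pics
cat > h.py <<'E'
import numpy as np, cv2
from workcell import sensors, imaging, order, bot
from scipy.spatial.transform import Rotation as R
def snap(n,f):
    ci=imaging.camera_info(n); im=imaging.grab_frame(n); cv2.imwrite('pics/'+f,im[:,:,::-1]); return im,ci
def cam(ci):
    K=np.array([[ci['fx'],0,ci['cx']],[0,ci['fy'],ci['cy']],[0,0,1]]);D=np.array(ci['dist_coeffs'],float)
    a=np.array(ci['attitude'],float)
    Rm=a if a.shape==(3,3) else R.from_euler('xyz',a).as_matrix()
    return K,D,Rm,np.array(ci['origin'],float)
def ray(ci,uv,z):
    K,D,Rm,o=cam(ci)
    n=cv2.undistortPoints(np.array(uv,float).reshape(-1,1,2),K,D).reshape(-1,2)
    d=np.c_[n,np.ones(len(n))]@Rm.T
    return o+d*((z-o[2])/d[:,2])[:,None]
def proj(ci,P):
    K,D,Rm,o=cam(ci)
    return cv2.projectPoints((np.array(P,float).reshape(-1,3)-o)@Rm,np.zeros(3),np.zeros(3),K,D)[0].reshape(-1,2)
E
python3 - <<'E'
from h import *
np.set_printoptions(precision=4,suppress=True)
print(sensors.observe())
for n in('scene','top','wrist'):
    im,ci=snap(n,n+'0.png'); print(n,ci)
E
```

```text
pics
{'clock': 0.0, 'qpos': array([-1.3462,  0.522 , -0.0363,  1.6   ,  0.0212,  1.0211, -0.1128]), 'qd': array([ 0.0005, -0.0006, -0.0012,  0.0021, -0.0005,  0.0008,  0.0008]), 'joint_efforts': array([  0.0006, -92.7107,   1.9797, -36.994 ,   0.0178,   0.008 ,
        -0.    ]), 'position': array([0.1815, 0.5977, 0.209 ]), 'tool_rot': array([-1.4734,  1.5697, -1.7683]), 'force': array([-0.2655, -0.6739,  0.3266]), 'moment': array([ 0.0517,  0.0278, -0.0036]), 'grip_width': 0.0852061582992595}
scene {'fx': 595.4093535990246, 'fy': 595.4093535990246, 'cx': 321.42915534619124, 'cy': 228.83474031169055, 'dist_coeffs': array([-0.1596,  0.    ,  0.    ,  0.    ,  0.    ]), 'origin': array([ 1.4055, -0.0871,  0.8118]), 'attitude': array([-2.2927, -0.0095,  1.5531])}
top {'fx': 564.0724818059897, 'fy': 564.0724818059897, 'cx': 322.1096918959021, 'cy': 240.08223380676895, 'dist_coeffs': array([-0.1349,  0.    ,  0.    ,  0.    ,  0.    ]), 'origin': array([ 0.3929, -0.055 ,  1.1958]), 'attitude': array([-2.9735, -0.012 , -1.5584])}
wrist {'fx': 331.0743308842859, 'fy': 331.0743308842859, 'cx': 314.4453688485367, 'cy': 239.08810605022322, 'dist_coeffs': array([-0.0315,  0.    ,  0.    ,  0.    ,  0.    ]), 'origin': array([0.119 , 0.6168, 0.3728]), 'attitude': array([2.8813, 0.001 , 1.2755])}
```

View pics/top0.png

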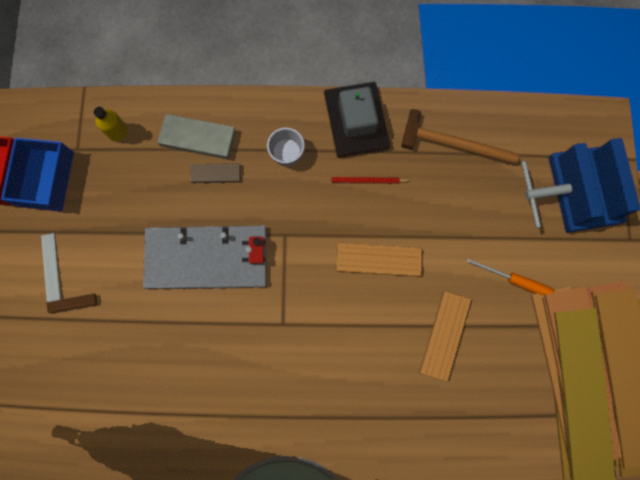

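View pics/scene0.png

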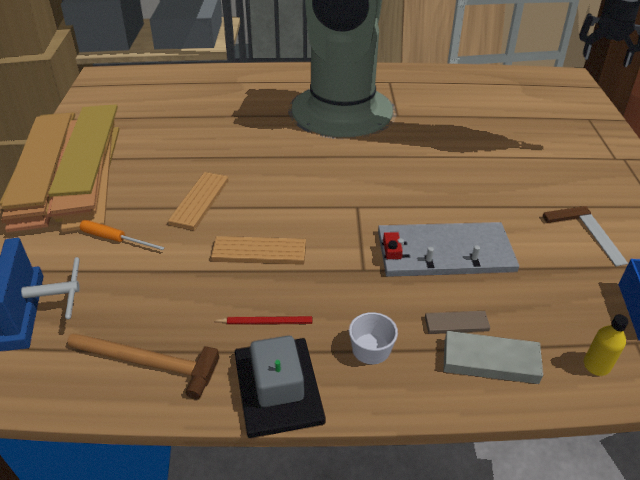

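View pics/wrist0.png

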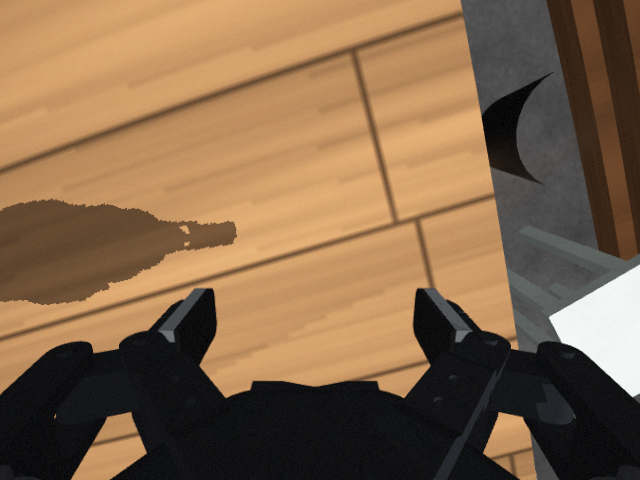

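The top view shows two honey shingles, at about (379,260) and (446,336). The first is farther left, so it is the one to take. The jig is at (205,257), with dowels at (183,236) and (226,234) and the stop at (257,250). Next I'll measure them.

```bash
cat > m.py <<'E'
from h import *
np.set_printoptions(precision=4,suppress=True)
im=cv2.imread('pics/top0.png');ci=imaging.camera_info('top')
hsv=cv2.cvtColor(im,cv2.COLOR_BGR2HSV)
print('shingle',hsv[260,360],hsv[252,400],'table',hsv[290,360],hsv[200,360],'jig',hsv[265,200])
for nm,(x0,y0,x1,y1) in dict(s=(325,230,435,290),j=(130,215,280,300)).items():
    c=im[y0:y1,x0:x1]; cv2.imwrite(f'pics/{nm}_top.png',cv2.resize(c,None,fx=5.2,fy=5.2,interpolation=cv2.INTER_CUBIC))
im=cv2.imread('pics/scene0.png')
for nm,(x0,y0,x1,y1) in dict(s=(200,225,320,275),j=(370,210,525,285)).items():
    c=im[y0:y1,x0:x1]; cv2.imwrite(f'pics/{nm}_scene.png',cv2.resize(c,None,fx=5.,fy=5.,interpolation=cv2.INTER_CUBIC))
E
python3 m.py
```

```text
shingle [ 15 167 163] [ 15 162 165] table [ 15 149 130] [ 16 155 120] jig [102  11 118]
```

View pics/j_top.png

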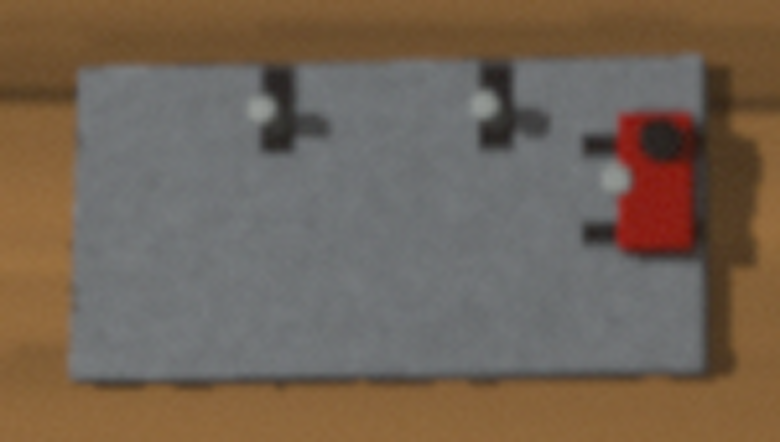

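View pics/s_top.png

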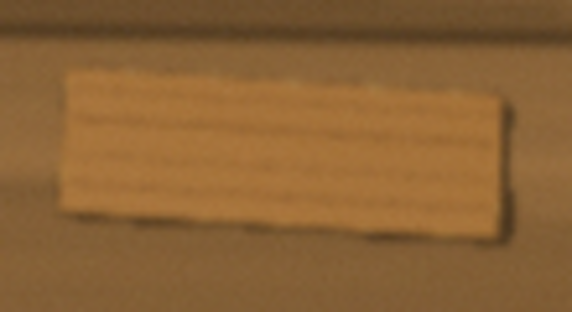

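View pics/j_scene.png

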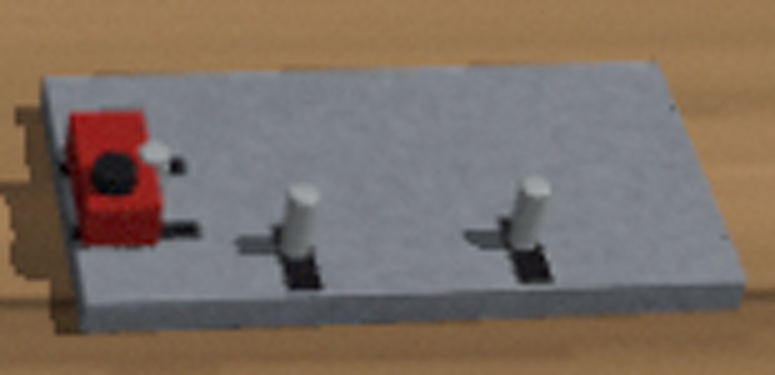

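```bash
cat > m2.py <<'E'
from h import *
np.set_printoptions(precision=4,suppress=True)
im=cv2.imread('pics/top0.png');ci=imaging.camera_info('top');cs=imaging.camera_info('scene')
hsv=cv2.cvtColor(im,cv2.COLOR_BGR2HSV)
def corners(mask,roi,z):
    x0,y0,x1,y1=roi;m=np.zeros_like(mask);m[y0:y1,x0:x1]=mask[y0:y1,x0:x1]
    m=cv2.morphologyEx(m,cv2.MORPH_CLOSE,np.ones((7,7)))
    c=max(cv2.findContours(m,0,1)[0],key=cv2.contourArea)
    P=ray(ci,c.reshape(-1,2),z)[:,:2]
    r=cv2.minAreaRect((P*1000).astype(np.float32)); print(r); return r
S=((hsv[...,2]>145)&(hsv[...,1]>120)).astype(np.uint8)*255
J=((hsv[...,1]<60)&(hsv[...,2]>70)).astype(np.uint8)*255
print('shingle');corners(S,(325,230,435,290),.014)
print('jig');corners(J,(130,215,280,300),.018)
def u(X,Y,x0,y0,s): return [x0+(X+.5)/s-.5,y0+(Y+.5)/s-.5]
T=lambda X,Y:u(X,Y,130,215,5.2); Sx=lambda X,Y:u(X,Y,370,210,5.)
print('jig corners top hand',ray(ci,[T(78,67),T(703,56),T(706,375),T(70,378)],.018))
print('jig corners scene hand',ray(cs,[Sx(745,283),Sx(83,305),Sx(43,77),Sx(656,63)],.018))
print('dowel tops top',ray(ci,[T(262,109),T(485,105)],.047)); print('scene',ray(cs,[Sx(535,186),Sx(303,194)],.047))
print('nose top',ray(ci,[T(616,180)],.042),'scene',ray(cs,[Sx(155,153)],.042))
print('stop red corners', ray(ci,[T(619,112),T(619,249)],.040))
s=u
print('shingle hand', ray(ci,[u(68,70,325,230,5.2),u(503,96,325,230,5.2),u(499,239,325,230,5.2),u(60,211,325,230,5.2)],.014))
E
python3 m2.py
```

```text
shingle
((555.6984252929688, -189.554931640625), (232.0341033935547, 58.8935432434082), 87.07852172851562)
jig
((554.0084838867188, 182.9940185546875), (131.4573974609375, 259.62200927734375), 1.8336193561553955)
jig corners top hand [[0.6149 0.315  0.018 ]
 [0.6229 0.0558 0.018 ]
 [0.4923 0.0508 0.018 ]
 [0.4864 0.3102 0.018 ]]
jig corners scene hand [[0.6158 0.3141 0.018 ]
 [0.6236 0.0558 0.018 ]
 [0.4932 0.0523 0.018 ]
 [0.486  0.3106 0.018 ]]
dowel tops top [[0.5933 0.2295 0.047 ]
 [0.5961 0.1396 0.047 ]]
scene [[0.5911 0.2305 0.047 ]
 [0.5945 0.14   0.047 ]]
nose top [[0.5674 0.0867 0.042 ]] scene [[0.5657 0.0874 0.042 ]]
stop red corners [[0.5953 0.0867 0.04  ]
 [0.54   0.0849 0.04  ]]
shingle hand [[ 0.5876 -0.0998  0.014 ]
 [ 0.5794 -0.2786  0.014 ]
 [ 0.5204 -0.276   0.014 ]
 [ 0.5297 -0.097   0.014 ]]
```

View pics/s_scene.png

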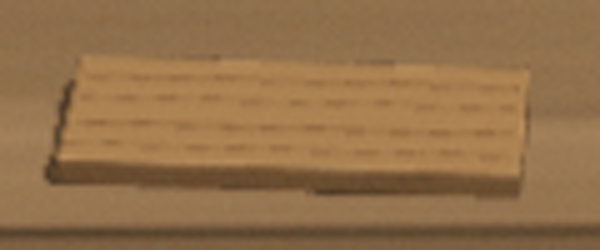

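```bash
cat >> h.py <<'E'
np.set_printoptions(precision=4,suppress=True)
def st():
    s=sensors.observe(); M=R.from_euler('xyz',s['tool_rot']).as_matrix()
    print('t%.2f'%s['clock'],'p',s['position'],'F',s['force'],'w%.4f'%s['grip_width'],'q',s['qpos'][[0,6]]); return s,M
def go(p,ydir=None):
    s,M=st(); d=M.T@(np.array(p)-s['position'])*100; tw=None
    if ydir is not None:
        v=np.array([ydir[0],ydir[1],0.]);v/=np.linalg.norm(v); t=M.T@v
        tw=np.arctan2(t[2],t[1]); tw=(tw+np.pi/2)%np.pi-np.pi/2
    print('cm',np.round(d,2),'twist',tw)
JC=np.array([.554,.183]);JX=np.array([.029,-.9996]);JY=np.array([.9996,.029])
def J(x,y,z): return np.r_[JC+JX*x+JY*y,z]
def toJ(p): d=np.array(p[:2])-JC; return d@JX,d@JY
E
python3 - <<'E'
from h import *
print([a for a in dir(bot) if a[0]!='_'],bot.tip_extent)
s,M=st();print(M)
go([.50,.15,.209],[.999,-.048]); go([.5535,-.203,.209],[.999,-.048])
E
```

```text
['IKError', 'tip_extent'] 0.008
t0.15 p [0.1816 0.5978 0.2092] F [ 0.8955  0.0222 -0.2361] w0.0854 q [-1.3462 -0.1128]
[[-0.0002  0.2906  0.9568]
 [-0.0008  0.9568 -0.2906]
 [-1.     -0.0008  0.0001]]
t0.15 p [0.1816 0.5978 0.2092] F [ 0.8955  0.0222 -0.2361] w0.0854 q [-1.3462 -0.1128]
cm [  0.05 -33.59  43.48] twist 1.3239573349242248
t0.15 p [0.1816 0.5978 0.2092] F [ 0.8955  0.0222 -0.2361] w0.0854 q [-1.3462 -0.1128]
cm [  0.08 -65.81  58.86] twist 1.3239573349242248
```

>>> arm_command:
  commands:
    - {"dy":-3.5,"dz":4.1,"twist":0.08}
    - {"dy":-6,"dz":7.5,"twist":0.16}
    - {"dy":-9,"dz":11.2,"twist":0.26}
    - {"dy":-11.5,"dz":14.8,"twist":0.36}
    - {"dy":-14,"dz":18.2,"twist":0.46}
    - {"dy":-16.8,"dz":21.7,"twist":0.56}
    - {"dy":-19.6,"dz":25.2,"twist":0.66}
    - {"dy":-22.4,"dz":28.8,"twist":0.76}
    - {"dy":-25.2,"dz":32.4,"twist":0.86}
    - {"dy":-28,"dz":36,"twist":0.96}
    - {"dy":-31,"dz":40,"twist":1.06}
    - {"dy":-33.6,"dz":43.5,"twist":1.16}

```text
validation failed for argument at $.co...
```

Run:
```python
from h import *
go([.5535,-.203,.15],[.999,-.048])
```

```text
t0.15 p [0.1816 0.5978 0.2092] F [ 0.8955  0.0222 -0.2361] w0.0854 q [-1.3462 -0.1128]
cm [  5.98 -65.81  58.86] twist 1.3239573349242248
```

>>> arm_command:
  commands:
    - {"dx":0,"dy":-3.5,"dz":4.1,"twist":0.08}
    - {"dx":0,"dy":-6,"dz":7.5,"twist":0.16}
    - {"dx":0,"dy":-9,"dz":11.2,"twist":0.26}
    - {"dx":0,"dy":-11.5,"dz":14.8,"twist":0.36}
    - {"dx":0,"dy":-14,"dz":18.2,"twist":0.46}
    - {"dx":0,"dy":-16.8,"dz":21.7,"twist":0.56}
    - {"dx":0,"dy":-19.6,"dz":25.2,"twist":0.66}
    - {"dx":0,"dy":-22.4,"dz":28.8,"twist":0.76}
    - {"dx":0,"dy":-25.2,"dz":32.4,"twist":0.86}
    - {"dx":0,"dy":-28,"dz":36,"twist":0.96}
    - {"dx":0,"dy":-31,"dz":40,"twist":1.06}
    - {"dx":0,"dy":-33.6,"dz":43.5,"twist":1.16}

```text
clock: 1.15
position: [0.4714, 0.1883, 0.2096]
tool_rot: [-0.209, 1.57, -1.669]
force: [1.5, 0.9, -0.1]
grip_width: 0.0853
```

Run:
```python
from h import *
go([.5535,-.203,.15],[.999,-.048])
```

```text
t1.15 p [0.4714 0.1883 0.2096] F [ 1.5     0.8684 -0.1494] w0.0853 q [-0.7729 -0.2306]
cm [ 5.98  3.81 39.8 ] twist 0.15925131409489657
```

>>> arm_command:
  commands:
    - {"dx":0.5,"dy":0.4,"dz":4,"twist":0.02}
    - {"dx":1,"dy":0.8,"dz":8,"twist":0.04}
    - {"dx":1.5,"dy":1.2,"dz":12,"twist":0.06}
    - {"dx":2,"dy":1.6,"dz":16,"twist":0.08}
    - {"dx":2.5,"dy":2,"dz":20,"twist":0.1}
    - {"dx":3,"dy":2.4,"dz":24,"twist":0.12}
    - {"dx":3.5,"dy":2.8,"dz":28,"twist":0.14}
    - {"dx":4,"dy":3.2,"dz":32,"twist":0.16}
    - {"dx":5,"dy":3.6,"dz":36,"twist":0.16}
    - {"dx":5.5,"dy":3.8,"dz":38.5,"twist":0.16}
    - {"dx":6,"dy":3.8,"dz":39.8,"twist":0.16}
    - {"dx":6,"dy":3.8,"dz":39.8,"twist":0.16}

```text
clock: 2.15
position: [0.5525, -0.2065, 0.1487]
tool_rot: [-0.696, 1.568, -2.32]
force: [-0.8, 0.8, 0.1]
grip_width: 0.0852
```

Run:
```python
from h import *
im,ci=snap('wrist','w1.png')
go([.5535,-.203,.022],[.999,-.048])
```

```text
t2.20 p [ 0.5527 -0.2043  0.1491] F [ 0.4471  0.8659 -0.1734] w0.0854 q [-0.0299  0.4608]
cm [12.71  0.09 -0.15] twist -0.003164600199623724
```

View pics/w1.png

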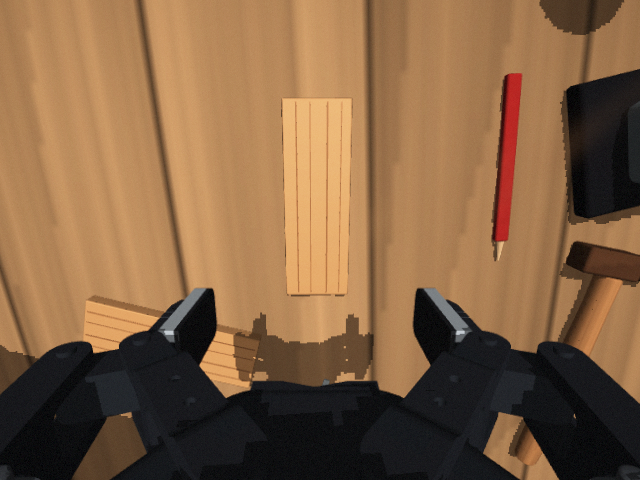

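The wrist view shows the shingle centred between the jaws, with corners at about (283,98), (352,98), (347,294) and (287,295). The second shingle is lower left, clear of the left finger. I'll cross-check the centre from this view.

Run:
```python
from h import *
ci=imaging.camera_info('wrist')
P=ray(ci,[(283,98),(352,98),(347.5,294),(287.5,294)],.014);print(P,P.mean(0))
print('other',ray(ci,[(92,297),(260,335)],.014))
```

```text
[[ 0.5312 -0.0947  0.014 ]
 [ 0.5893 -0.0977  0.014 ]
 [ 0.5808 -0.2762  0.014 ]
 [ 0.5221 -0.2732  0.014 ]] [ 0.5559 -0.1855  0.014 ]
other [[ 0.3266 -0.2674  0.014 ]
 [ 0.4908 -0.317   0.014 ]]
```

Run:
```python
from h import *
s,M=st();ci=imaging.camera_info('wrist');K,D,Rm,o=cam(ci)
n=cv2.undistortPoints(np.array([[[214.,290]],[[415.,290]]]),K,D).reshape(-1,2)
dep=s['grip_width']/(n[1,0]-n[0,0]);d=np.c_[n,np.ones(2)]*dep@Rm.T+o
print(dep,d,(d-s['position'])@M)
go([.5545,-.203,.014],[.999,-.048])
```

```text
t2.20 p [ 0.5527 -0.2043  0.1491] F [ 0.4471  0.8659 -0.1734] w0.0854 q [-0.0299  0.4608]
0.14018226328127523 [[ 0.5102 -0.1941  0.183 ]
 [ 0.5955 -0.1985  0.1828]] [[-0.0338 -0.043  -0.008 ]
 [-0.0338  0.0424 -0.008 ]]
t2.20 p [ 0.5527 -0.2043  0.1491] F [ 0.4471  0.8659 -0.1734] w0.0854 q [-0.0299  0.4608]
cm [13.51  0.19 -0.15] twist -0.003164600199623724
```

>>> arm_command:
  commands:
    - {"dx":2,"dy":0.1,"dz":0,"twist":0}
    - {"dx":4,"dy":0.2,"dz":-0.1,"twist":0}
    - {"dx":6.5,"dy":0.2,"dz":-0.1,"twist":0}
    - {"dx":9,"dy":0.2,"dz":-0.1,"twist":0}
    - {"dx":11,"dy":0.2,"dz":-0.1,"twist":0}
    - {"dx":12.5,"dy":0.2,"dz":-0.1,"twist":0}
    - {"dx":13.3,"dy":0.2,"dz":-0.1,"twist":0}
    - {"dx":13.5,"dy":0.2,"dz":-0.1,"twist":0}
    - {"dx":13.5,"dy":0.2,"dz":-0.1,"twist":0}

```text
clock: 2.95
position: [0.5547, -0.2029, 0.0143]
tool_rot: [-1.177, 1.569, -2.798]
force: [-0.4, -0.2, 0.2]
grip_width: 0.0852
```

Run:
```python
from h import *
st();im,ci=snap('wrist','w2.png');im,ci=snap('scene','s2.png')
cv2.imwrite('pics/s2c.png',cv2.resize(im[150:290,170:330,::-1],None,fx=4.5,fy=4.2,interpolation=cv2.INTER_CUBIC))
```

```text
t2.95 p [ 0.5547 -0.2029  0.0143] F [-0.3716 -0.2394  0.1938] w0.0852 q [0.0386 0.5315]
```

View pics/w2.png

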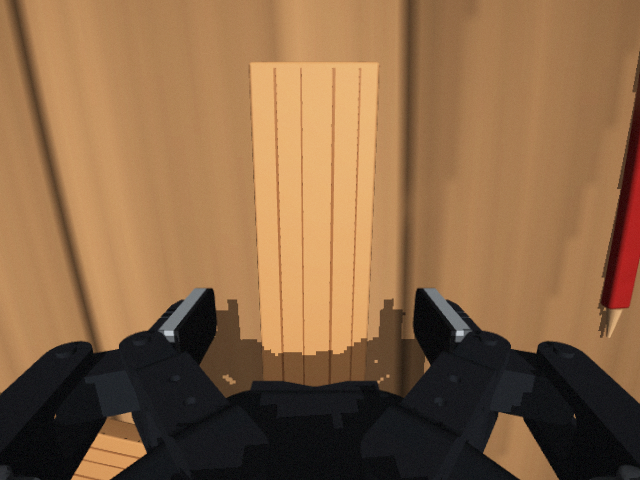

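View pics/s2c.png

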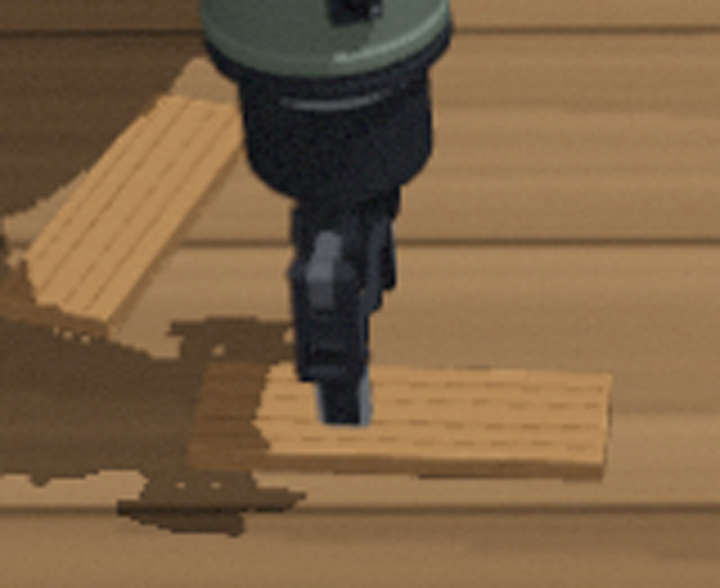

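Run:
```python
from h import *
ci=imaging.camera_info('scene')
for z in (0,.01,.014,.02,.025,.03,.04): print(z,ray(ci,[(246.7,251.2)],z))
```

```text
0 [[ 0.5498 -0.2123  0.    ]]
0.01 [[ 0.5603 -0.2108  0.01  ]]
0.014 [[ 0.5646 -0.2102  0.014 ]]
0.02 [[ 0.5709 -0.2092  0.02  ]]
0.025 [[ 0.5762 -0.2085  0.025 ]]
0.03 [[ 0.5814 -0.2077  0.03  ]]
0.04 [[ 0.592  -0.2061  0.04  ]]
```

>>> arm_command:
  commands:
    - {"dx":0.2,"dy":0,"dz":0,"twist":0}
    - {"dx":0.4,"dy":0,"dz":0,"twist":0}
    - {"dx":0.5,"dy":0,"dz":0,"twist":0}
    - {"dx":0.5,"dy":0,"dz":0,"twist":0}
  grip: -0.6
  squeeze: 20

```text
clock: 3.38
position: [0.5552, -0.2033, 0.0101]
tool_rot: [-0.047, 1.57, -1.668]
force: [0.2, -0.3, -0.2]
grip_width: 0.0683
```

Run:
```python
from h import *
st();im,ci=snap('scene','s3.png')
cv2.imwrite('pics/s3c.png',cv2.resize(im[190:270,190:320,::-1],None,fx=6,fy=6,interpolation=cv2.INTER_CUBIC))
```

```text
t3.38 p [ 0.5552 -0.2033  0.0101] F [ 0.1677 -0.2606 -0.1792] w0.0683 q [0.0417 0.5341]
```

View pics/s3c.png

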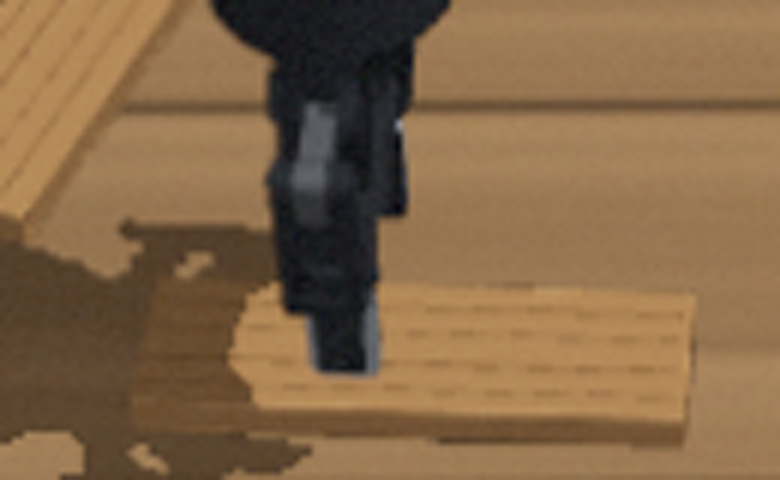

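The picture puts the visible fingertips at about z 0.038, which is well above where the stated tip offset would put them. I'll go down in small steps and watch the force.

>>> arm_command:
  commands:
    - {"dx":0.1,"dy":0,"dz":0,"twist":0}
    - {"dx":0.2,"dy":0,"dz":0,"twist":0}
    - {"dx":0.3,"dy":0,"dz":0,"twist":0}

```text
clock: 3.68
position: [0.5552, -0.2034, 0.0071]
tool_rot: [-0.083, 1.57, -1.705]
force: [0.2, 0.2, 1.3]
grip_width: 0.0688
```

>>> arm_command:
  commands:
    - {"dx":0.1,"dy":0,"dz":0,"twist":0}
    - {"dx":0.2,"dy":0,"dz":0,"twist":0}
    - {"dx":0.3,"dy":0,"dz":0,"twist":0}

```text
clock: 3.93
position: [0.5552, -0.2034, 0.0039]
tool_rot: [-0.138, 1.57, -1.76]
force: [-0.0, -0.3, -0.9]
grip_width: 0.0683
```

>>> arm_command:
  commands:
    - {"dx":0.1,"dy":0,"dz":0,"twist":0}
    - {"dx":0.2,"dy":0,"dz":0,"twist":0}
    - {"dx":0.3,"dy":0,"dz":0,"twist":0}

```text
clock: 4.18
position: [0.5551, -0.2034, 0.0008]
tool_rot: [-0.206, 1.57, -1.827]
force: [0.3, 0.4, -0.0]
grip_width: 0.0685
```

Run:
```python
from h import *
st();im,ci=snap('scene','s4.png')
cv2.imwrite('pics/s4c.png',cv2.resize(im[190:270,190:320,::-1],None,fx=6,fy=6,interpolation=cv2.INTER_CUBIC))
im,ci=snap('wrist','w4.png')
```

```text
t4.18 p [ 0.5551 -0.2034  0.0008] F [ 0.2791  0.4049 -0.0178] w0.0685 q [0.0472 0.5385]
```

View pics/s4c.png

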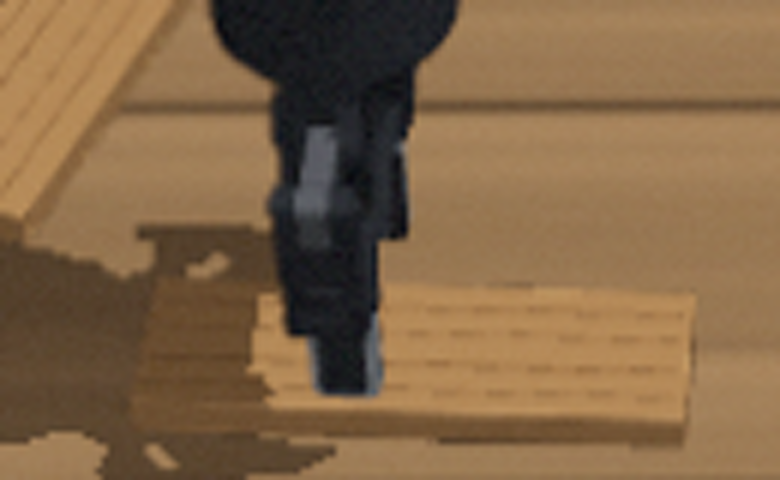

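View pics/w4.png

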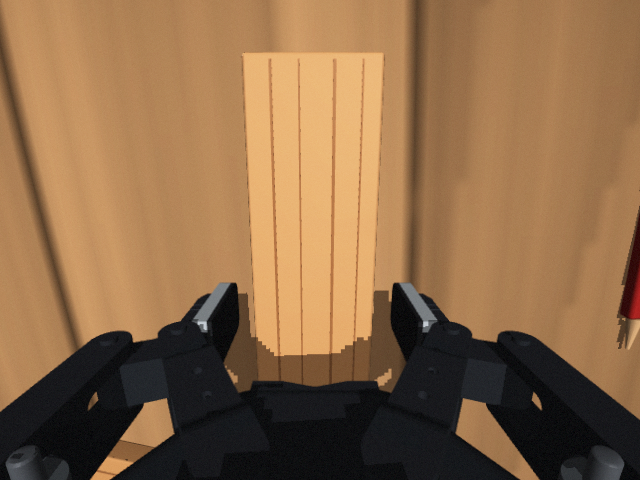

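The gripper centre line is right, but the tips are still about 24 mm above the table: crop row 395 against about 448 expected at the table. I'll carry on down carefully.

>>> arm_command:
  commands:
    - {"dx":0.2,"dy":0,"dz":0,"twist":0}
    - {"dx":0.4,"dy":0,"dz":0,"twist":0}
    - {"dx":0.6,"dy":0,"dz":0,"twist":0}
    - {"dx":0.8,"dy":0,"dz":0,"twist":0}

```text
clock: 4.62
position: [0.555, -0.2034, -0.0075]
tool_rot: [-0.537, 1.57, -2.159]
force: [-0.3, 0.3, -0.7]
grip_width: 0.0681
```

>>> arm_command:
  commands:
    - {"dx":0.15,"dy":0,"dz":0,"twist":0}
    - {"dx":0.3,"dy":0,"dz":0,"twist":0}
    - {"dx":0.45,"dy":0,"dz":0,"twist":0}
    - {"dx":0.6,"dy":0,"dz":0,"twist":0}

```text
clock: 4.95
position: [0.555, -0.2034, -0.0137]
tool_rot: [-0.481, 1.57, -2.102]
force: [0.2, 0.7, 0.2]
grip_width: 0.0685
```

Run:
```python
from h import *
st();im,ci=snap('scene','s5.png')
print(proj(ci,[(.594,-.21,0),(.594,-.21,.005),(.594,-.21,.01),(.584,-.21,0)]))
cv2.imwrite('pics/s5c.png',cv2.resize(im[190:270,190:320,::-1],None,fx=6,fy=6,interpolation=cv2.INTER_CUBIC))
```

```text
t4.95 p [ 0.555  -0.2034 -0.0137] F [0.1524 0.6602 0.2004] w0.0685 q [0.0557 0.5452]
[[246.1814 267.0005]
 [245.9841 265.1587]
 [245.7859 263.306 ]
 [246.5695 263.3473]]
```

View pics/s5c.png

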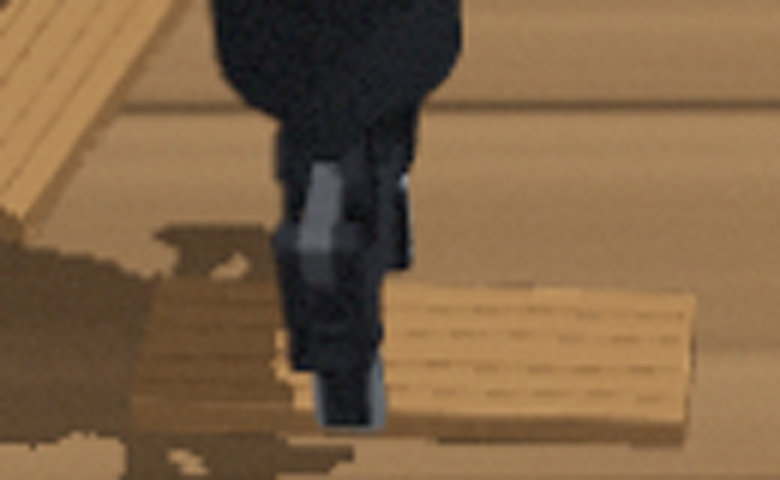

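>>> arm_command:
  commands:
    - {"dx":0.2,"dy":0,"dz":0,"twist":0}
    - {"dx":0.4,"dy":0,"dz":0,"twist":0}
    - {"dx":0.6,"dy":0,"dz":0,"twist":0}
    - {"dx":0.75,"dy":0,"dz":0,"twist":0}
    - {"dx":0.9,"dy":0,"dz":0,"twist":0}

```text
clock: 5.42
position: [0.5548, -0.2033, -0.0231]
tool_rot: [-0.8, 1.57, -2.421]
force: [0.0, -0.3, -0.2]
grip_width: 0.0684
```

>>> arm_command:
  commands:
    - {"dx":0,"dy":0,"dz":0,"twist":0}
    - {"dx":0,"dy":0,"dz":0,"twist":0}
    - {"dx":0,"dy":0,"dz":0,"twist":0}
    - {"dx":0,"dy":0,"dz":0,"twist":0}
    - {"dx":0,"dy":0,"dz":0,"twist":0}
  grip: -0.2
  squeeze: 20

```text
clock: 5.83
position: [0.5548, -0.2033, -0.0231]
tool_rot: [-0.881, 1.57, -2.503]
force: [-0.2, 0.6, -1.1]
grip_width: 0.0592
```

Run:
```python
from h import *
st();im,ci=snap('scene','s6.png')
cv2.imwrite('pics/s6c.png',cv2.resize(im[190:270,190:320,::-1],None,fx=6,fy=6,interpolation=cv2.INTER_CUBIC))
```

```text
t5.83 p [ 0.5548 -0.2033 -0.0231] F [-0.1908  0.5617 -1.1136] w0.0592 q [0.0612 0.5494]
```

View pics/s6c.png

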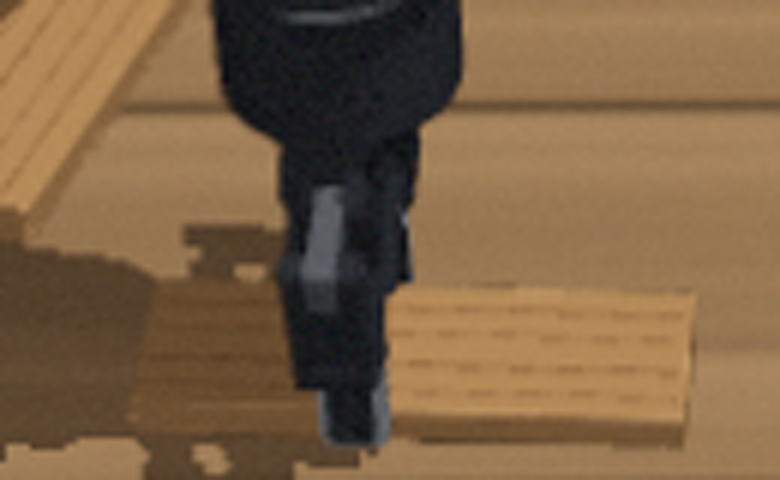

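>>> arm_command:
  commands:
    - {"dx":-0.5,"dy":0,"dz":0,"twist":0}
    - {"dx":-1.5,"dy":0,"dz":0,"twist":0}
    - {"dx":-3,"dy":0,"dz":0,"twist":0}
    - {"dx":-5,"dy":0,"dz":0,"twist":0}
    - {"dx":-7,"dy":0,"dz":0,"twist":0}
    - {"dx":-9,"dy":0,"dz":0,"twist":0}
    - {"dx":-9,"dy":0,"dz":0,"twist":0}

```text
clock: 6.47
position: [0.5566, -0.204, 0.0713]
tool_rot: [1.165, 1.566, -0.457]
force: [0.5, -0.8, -1.7]
grip_width: 0.0596
```

Run:
```python
from h import *
print(J(.001,-.012,0))
go(J(.001,-.012,.065),JY)
im,ci=snap('wrist','w7.png')
```

```text
[0.542  0.1817 0.    ]
t6.47 p [ 0.5566 -0.204   0.0713] F [ 0.5115 -0.7616 -1.6917] w0.0596 q [0.0072 0.5044]
cm [  0.54  -3.44 -38.44] twist -0.08020508729622366
```

View pics/w7.png

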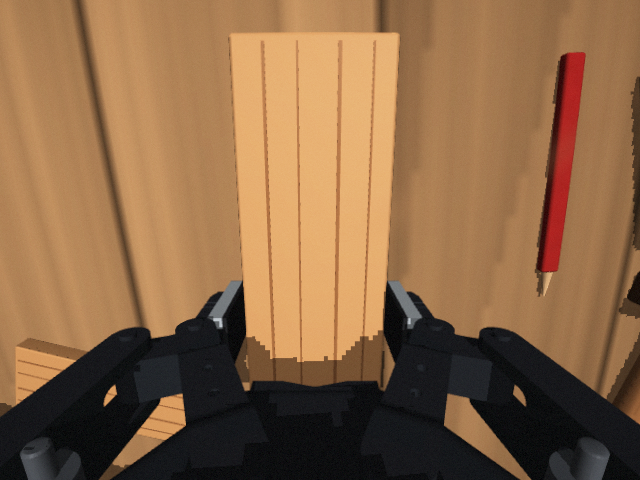

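The shingle is held: it spans columns 230–398 at its far end and has lifted off the table. Moving over the jig.

>>> arm_command:
  commands:
    - {"dx":0,"dy":-0.1,"dz":-1,"twist":0}
    - {"dx":0,"dy":-0.3,"dz":-3,"twist":-0.01}
    - {"dx":0,"dy":-0.5,"dz":-6,"twist":-0.02}
    - {"dx":0,"dy":-0.9,"dz":-9.5,"twist":-0.03}
    - {"dx":0,"dy":-1.2,"dz":-13,"twist":-0.04}
    - {"dx":0,"dy":-1.5,"dz":-16.5,"twist":-0.05}
    - {"dx":0,"dy":-1.8,"dz":-20,"twist":-0.06}
    - {"dx":0,"dy":-2.1,"dz":-23.5,"twist":-0.07}
    - {"dx":0,"dy":-2.4,"dz":-27,"twist":-0.08}
    - {"dx":0,"dy":-2.8,"dz":-30.5,"twist":-0.08}
    - {"dx":0,"dy":-3.1,"dz":-33.5,"twist":-0.08}
    - {"dx":0,"dy":-3.3,"dz":-35.5,"twist":-0.08}

```text
clock: 7.52
position: [0.5396, 0.1569, 0.0681]
tool_rot: [0.961, 1.569, -0.577]
force: [0.4, 0.4, -0.8]
grip_width: 0.0593
```

Run:
```python
from h import *
go(J(.001,-.012,.055),JY)
```

```text
t7.52 p [0.5396 0.1569 0.0681] F [ 0.4436  0.4239 -0.7915] w0.0593 q [-0.6525 -0.021 ]
cm [ 1.31  0.32 -2.47] twist 0.0033490570879166626
```

>>> arm_command:
  commands:
    - {"dx":0.2,"dy":0.1,"dz":-0.8,"twist":0}
    - {"dx":0.5,"dy":0.2,"dz":-1.6,"twist":0}
    - {"dx":0.8,"dy":0.3,"dz":-2.3,"twist":0}
    - {"dx":1.1,"dy":0.3,"dz":-2.5,"twist":0}
    - {"dx":1.3,"dy":0.3,"dz":-2.5,"twist":0}
    - {"dx":1.3,"dy":0.3,"dz":-2.5,"twist":0}

```text
clock: 8.02
position: [0.5417, 0.1806, 0.0545]
tool_rot: [0.293, 1.569, -1.247]
force: [-0.3, 0.8, -1.1]
grip_width: 0.0591
```

Run:
```python
from h import *
go(J(.001,-.012,-.004),JY)
im,ci=snap('wrist','w8.png');im,ci=snap('top','t8.png')
```

```text
t8.02 p [0.5417 0.1806 0.0545] F [-0.2825  0.7747 -1.1098] w0.0591 q [-0.6817 -0.0521]
cm [ 5.85  0.03 -0.11] twist 0.0019088727761757962
```

View pics/w8.png

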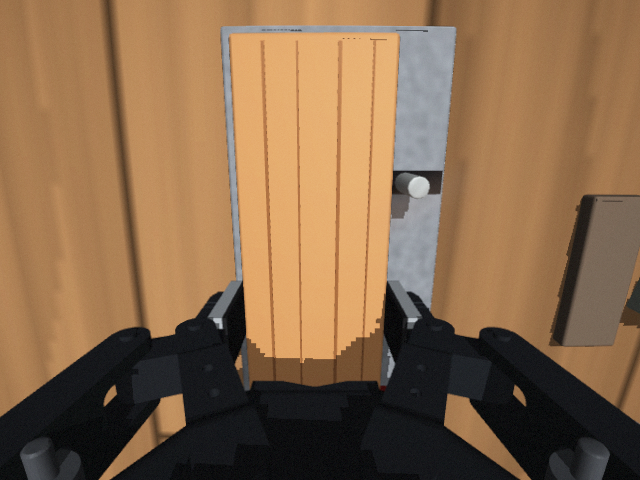

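View pics/t8.png

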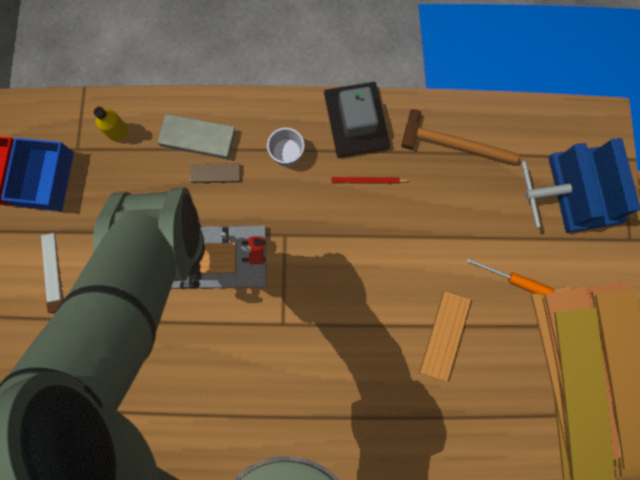

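Run:
```python
from h import *
ci=imaging.camera_info('wrist')
P=ray(ci,[(230,36),(398,36),(387,275),(244,275)],.0916)
print([np.round(toJ(p),4) for p in P])
print('dowel',toJ(ray(ci,[(419,187)],.047)[0]),'board',[np.round(toJ(p),4) for p in ray(ci,[(222,28),(456,28)],.018)])
```

```text
[array([-0.1019, -0.0418]), array([-0.102 ,  0.0162]), array([-0.0142,  0.0172]), array([-0.0141, -0.0414])]
dowel (np.float64(-0.045371967422419765), np.float64(0.04153519876135061)) board [array([-0.1283, -0.0628]), array([-0.1288,  0.0645])]
```

Held above the board, the shingle is parallel to it: edge at jig y +17 mm, dowel axis at +41 mm, and an end clearance of about 12 mm. Lowering now.

>>> arm_command:
  commands:
    - {"dx":1,"dy":0,"dz":0,"twist":0}
    - {"dx":2.2,"dy":0,"dz":0,"twist":0}
    - {"dx":3.4,"dy":0,"dz":0,"twist":0}
    - {"dx":4.4,"dy":0,"dz":0,"twist":0}
    - {"dx":5,"dy":0,"dz":0,"twist":0}
    - {"dx":5.4,"dy":0,"dz":0,"twist":0}
    - {"dx":5.6,"dy":0,"dz":0,"twist":0}
    - {"dx":5.6,"dy":0,"dz":0,"twist":0}

```text
clock: 8.78
position: [0.542, 0.1806, -0.0013]
tool_rot: [0.482, 1.569, -1.058]
force: [-0.4, -0.6, -2.3]
grip_width: 0.0593
```

>>> arm_command:
  commands:
    - {"dx":0.1,"dy":0,"dz":0,"twist":0}
    - {"dx":0.2,"dy":0,"dz":0,"twist":0}
    - {"dx":0.2,"dy":0,"dz":0,"twist":0}

```text
clock: 9.03
position: [0.5421, 0.1807, -0.0031]
tool_rot: [0.692, 1.569, -0.848]
force: [0.5, -0.2, -2.5]
grip_width: 0.0594
```

>>> arm_command:
  commands:
    - {"dx":0.05,"dy":0,"dz":0,"twist":0}
    - {"dx":0.1,"dy":0,"dz":0,"twist":0}
    - {"dx":0.1,"dy":0,"dz":0,"twist":0}

```text
clock: 9.28
position: [0.5421, 0.1807, -0.0041]
tool_rot: [0.77, 1.569, -0.77]
force: [0.1, 0.0, -1.6]
grip_width: 0.0594
```

>>> arm_command:
  commands:
    - {"dx":0.05,"dy":0,"dz":0,"twist":0}
    - {"dx":0.1,"dy":0,"dz":0,"twist":0}
    - {"dx":0.1,"dy":0,"dz":0,"twist":0}

```text
clock: 9.53
position: [0.5421, 0.1808, -0.0052]
tool_rot: [0.743, 1.569, -0.797]
force: [-0.6, 0.3, -0.7]
grip_width: 0.0594
```

>>> arm_command:
  commands:
    - {"dx":0.05,"dy":0,"dz":0,"twist":0}
    - {"dx":0.05,"dy":0,"dz":0,"twist":0}

```text
clock: 9.7
position: [0.5421, 0.1808, -0.0053]
tool_rot: [0.854, 1.569, -0.686]
force: [-2.9, -1.0, 7.7]
grip_width: 0.0595
```

>>> arm_command:
  commands:
    - {"dx":0.05,"dy":0,"dz":0,"twist":0}
    - {"dx":0.05,"dy":0,"dz":0,"twist":0}

```text
clock: 9.87
position: [0.5421, 0.1808, -0.0053]
tool_rot: [1.025, 1.57, -0.515]
force: [-2.4, -0.1, 10.2]
grip_width: 0.0594
```

>>> arm_command:
  commands:
    - {"dx":-0.05,"dy":0,"dz":0,"twist":0}
    - {"dx":-0.05,"dy":0,"dz":0,"twist":0}

```text
clock: 10.03
position: [0.5422, 0.1808, -0.0047]
tool_rot: [1.182, 1.569, -0.358]
force: [0.1, 0.5, -2.2]
grip_width: 0.0597
```

>>> arm_command:
  commands:
    - {"dx":0,"dy":0,"dz":0,"twist":0}
    - {"dx":0,"dy":0,"dz":0,"twist":0}
    - {"dx":0,"dy":0,"dz":0,"twist":0}
    - {"dx":0,"dy":0,"dz":0,"twist":0}
  grip: -0.75

```text
clock: 10.37
position: [0.5423, 0.1808, -0.0047]
tool_rot: [1.155, 1.569, -0.385]
force: [-0.4, -0.9, 0.0]
grip_width: 0.0746
```

Run:
```python
from h import *
st();im,ci=snap('wrist','w9.png')
```

```text
t10.37 p [ 0.5423  0.1808 -0.0047] F [-0.3659 -0.9221  0.0419] w0.0746 q [-0.64   -0.0163]
```

View pics/w9.png

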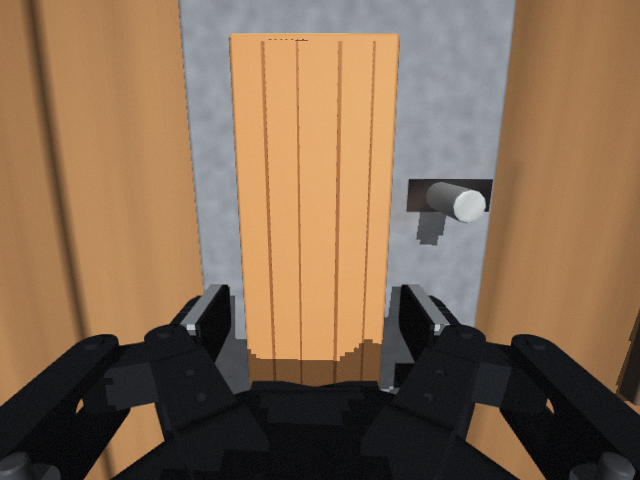

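Released and flat. The near finger's pad can push the near long edge, with the far finger passing between the dowels. First I'll shift 1.2 cm along the board so the push goes through the shingle's centre.

>>> arm_command:
  commands:
    - {"dx":0,"dy":0,"dz":-0.4,"twist":0}
    - {"dx":0,"dy":0,"dz":-0.8,"twist":0}
    - {"dx":0,"dy":0,"dz":-1.2,"twist":0}
    - {"dx":0,"dy":0,"dz":-1.2,"twist":0}

```text
clock: 10.75
position: [0.5417, 0.1942, -0.0048]
tool_rot: [1.499, 1.57, -0.04]
force: [0.1, 0.2, -0.5]
grip_width: 0.0748
```

Run:
```python
from h import *
s,M=st();print(M,toJ(s['position']))
ci=imaging.camera_info('wrist'); im,ci=snap('wrist','w10.png')
cv2.imwrite('pics/w10c.png',cv2.resize(im[20:260,170:530,::-1],None,fx=2.2,fy=2.2,interpolation=cv2.INTER_CUBIC))
```

```text
t10.75 p [ 0.5417  0.1942 -0.0048] F [ 0.0881  0.2231 -0.4955] w0.0748 q [-0.6627 -0.0357]
[[ 0.0012  0.9995  0.032 ]
 [-0.      0.032  -0.9995]
 [-1.      0.0012  0.0001]] (np.float64(-0.01150676573507949), np.float64(-0.012002641957991006))
```

View pics/w10c.png

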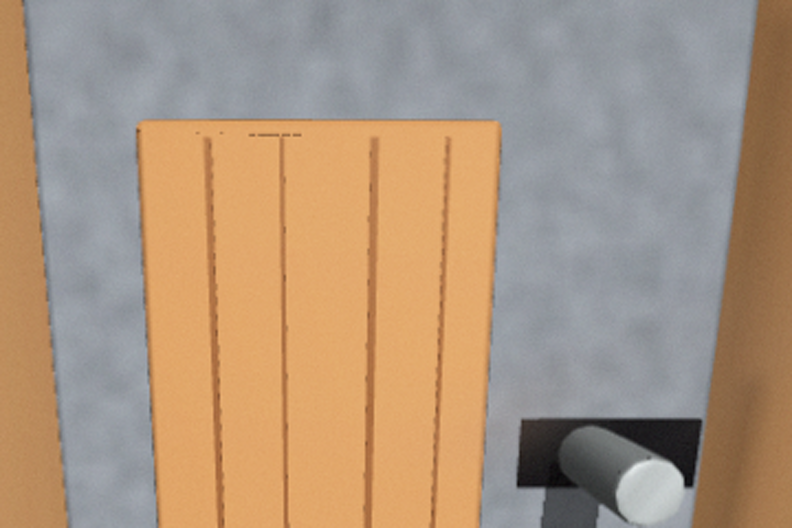

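Run:
```python
from h import *
ci=imaging.camera_info('wrist')
f=lambda x,y:(170+x/2.2,20+y/2.2)
for n,p,z in[('dowtop',(650,491),.047),('dowbase',(588,455),.018),('c1',(140,121),.032),('c2',(498,121),.032),('e',(476,528),.032),('e2',(488,324),.032)]:
    print(n,np.round(toJ(ray(ci,[f(*p)],z)[0]),4))
```

```text
dowtop [-0.0448  0.0409]
dowbase [-0.0441  0.0414]
c1 [-0.1021 -0.0411]
c2 [-0.1023  0.0164]
e [-0.0335  0.0167]
e2 [-0.0702  0.0166]
```

>>> arm_command:
  commands:
    - {"dx":0,"dy":0.3,"dz":0,"twist":0}
    - {"dx":0,"dy":0.6,"dz":0,"twist":0}
    - {"dx":0,"dy":0.8,"dz":0,"twist":0}
    - {"dx":0,"dy":0.95,"dz":0,"twist":0}
    - {"dx":0,"dy":1.1,"dz":0,"twist":0}
    - {"dx":0,"dy":1.25,"dz":0,"twist":0}
    - {"dx":0,"dy":1.4,"dz":0,"twist":0}
    - {"dx":0,"dy":1.55,"dz":0,"twist":0}
    - {"dx":0,"dy":1.7,"dz":0,"twist":0}
    - {"dx":0,"dy":1.85,"dz":0,"twist":0}
    - {"dx":0,"dy":2.0,"dz":0,"twist":0}
    - {"dx":0,"dy":2.0,"dz":0,"twist":0}

```text
clock: 11.8
position: [0.5621, 0.1942, -0.0047]
tool_rot: [1.322, 1.569, -0.217]
force: [0.5, 0.4, 0.2]
grip_width: 0.0748
```

Run:
```python
from h import *
s,M=st();print(toJ(s['position']))
ci=imaging.camera_info('wrist'); im,ci=snap('wrist','w11.png')
cv2.imwrite('pics/w11c.png',cv2.resize(im[20:260,170:530,::-1],None,fx=2.2,fy=2.2,interpolation=cv2.INTER_CUBIC))
```

```text
t11.80 p [ 0.5621  0.1942 -0.0047] F [0.5435 0.3935 0.1893] w0.0748 q [-0.6484 -0.0337]
(np.float64(-0.010953989822302404), np.float64(0.008404979895816796))
```

View pics/w11c.png

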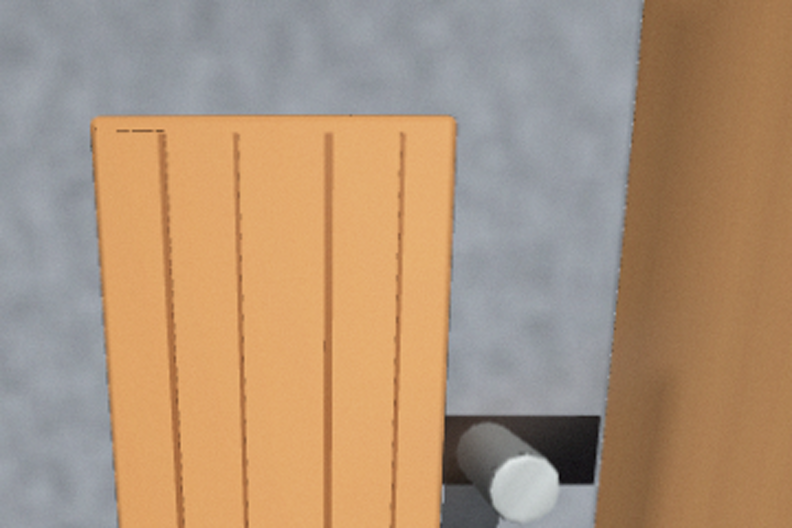

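The shingle has slid square with the pad, and about 5 mm of gap remains at the left dowel. I'll go slower from here.

>>> arm_command:
  commands:
    - {"dx":0,"dy":0.1,"dz":0,"twist":0}
    - {"dx":0,"dy":0.2,"dz":0,"twist":0}
    - {"dx":0,"dy":0.25,"dz":0,"twist":0}
    - {"dx":0,"dy":0.3,"dz":0,"twist":0}

```text
clock: 12.18
position: [0.5649, 0.1943, -0.0047]
tool_rot: [1.312, 1.569, -0.227]
force: [-1.3, 0.1, 0.0]
grip_width: 0.0746
```

>>> arm_command:
  commands:
    - {"dx":0,"dy":0.04,"dz":0,"twist":0}
    - {"dx":0,"dy":0.08,"dz":0,"twist":0}

```text
clock: 12.35
position: [0.5657, 0.1943, -0.0047]
tool_rot: [1.296, 1.569, -0.243]
force: [-1.6, -0.3, 0.5]
grip_width: 0.0749
```

>>> arm_command:
  commands:
    - {"dx":0,"dy":0.03,"dz":0,"twist":0}
    - {"dx":0,"dy":0.05,"dz":0,"twist":0}

```text
clock: 12.52
position: [0.5663, 0.1943, -0.0047]
tool_rot: [1.294, 1.569, -0.246]
force: [-1.3, -0.4, 0.5]
grip_width: 0.0744
```

>>> arm_command:
  commands:
    - {"dx":0,"dy":0.03,"dz":0,"twist":0}
    - {"dx":0,"dy":0.04,"dz":0,"twist":0}

```text
clock: 12.68
position: [0.5666, 0.1944, -0.0047]
tool_rot: [1.225, 1.57, -0.315]
force: [-1.4, -0.5, 0.5]
grip_width: 0.0745
```

>>> arm_command:
  commands:
    - {"dx":0,"dy":0.03,"dz":0,"twist":0}
    - {"dx":0,"dy":0.04,"dz":0,"twist":0}

```text
clock: 12.85
position: [0.5666, 0.1943, -0.0048]
tool_rot: [0.689, 1.57, -0.85]
force: [-3.6, 0.0, 3.2]
grip_width: 0.0747
```

>>> arm_command:
  commands:
    - {"dx":0,"dy":0.02,"dz":0,"twist":0}
    - {"dx":0,"dy":0.03,"dz":0,"twist":0}

```text
clock: 13.02
position: [0.5666, 0.1944, -0.0048]
tool_rot: [-0.612, 1.57, -2.15]
force: [-5.1, 0.3, 4.5]
grip_width: 0.0747
```

Contact is made: about 5 N and the motion has stopped. I'll hold briefly and look.

>>> arm_command:
  commands:
    - {"dx":0,"dy":0.02,"dz":0,"twist":0}
    - {"dx":0,"dy":0.02,"dz":0,"twist":0}
    - {"dx":0,"dy":0.02,"dz":0,"twist":0}

```text
clock: 13.27
position: [0.5666, 0.1943, -0.0048]
tool_rot: [-0.934, 1.57, -2.473]
force: [-4.9, -0.1, 4.1]
grip_width: 0.0748
```

Run:
```python
from h import *
s,M=st();print(toJ(s['position']))
ci=imaging.camera_info('wrist'); im,ci=snap('wrist','w12.png')
cv2.imwrite('pics/w12c.png',cv2.resize(im[20:260,170:530,::-1],None,fx=2.2,fy=2.2,interpolation=cv2.INTER_CUBIC))
im,ci=snap('scene','s12.png')
cv2.imwrite('pics/s12c.png',cv2.resize(im[200:290,370:530,::-1],None,fx=5,fy=5,interpolation=cv2.INTER_CUBIC))
```

```text
t13.27 p [ 0.5666  0.1943 -0.0048] F [-4.9439 -0.0717  4.0654] w0.0748 q [-0.6448 -0.0333]
(np.float64(-0.010972369267192288), np.float64(0.012923121574814386))
```

View pics/w12c.png

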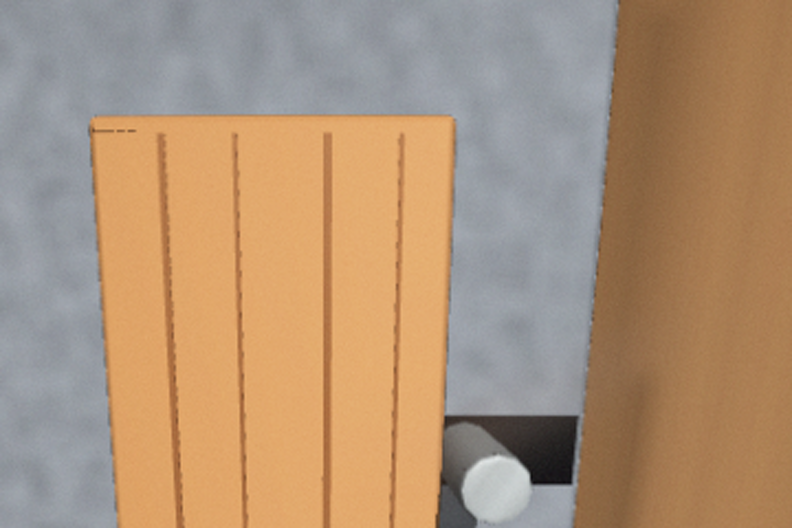

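View pics/s12c.png

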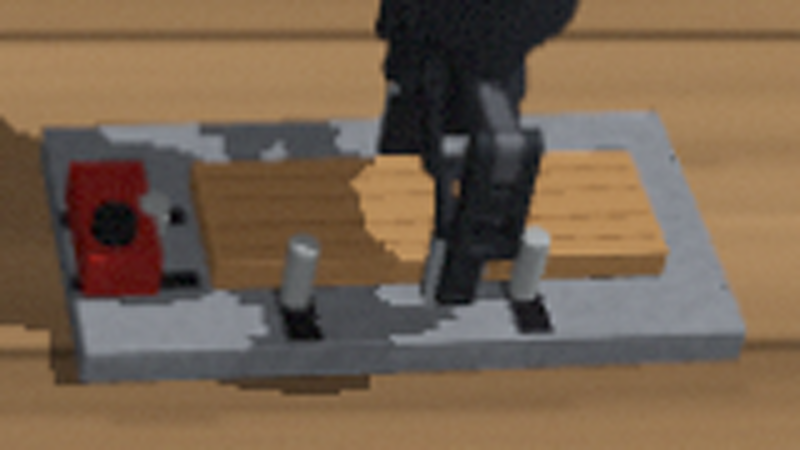

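Run:
```python
from h import *
ci=imaging.camera_info('wrist')
f=lambda x,y:(170+x/2.2,20+y/2.2)
for n,p,z in[('dowtop',(496,489),.047),('c1',(93,117),.032),('c2',(456,118),.032),('e',(439.5,525),.032),('e2',(448,324),.032)]:
    print(n,np.round(toJ(ray(ci,[f(*p)],z)[0]),4))
cs=imaging.camera_info('scene');g=lambda x,y:(370+x/5,200+y/5)
for n,p,z in[('dL',(537,235),.047),('dR',(304,242),.047),('nose',(154,206),.042),('end1',(195,165),.032),('end2',(210,262),.032),('far1',(663,256),.032)]:
    print(n,np.round(toJ(ray(cs,[g(*p)],z)[0]),4))
```

```text
dowtop [-0.0452  0.0409]
c1 [-0.1028 -0.0237]
c2 [-0.1027  0.0345]
e [-0.0342  0.0348]
e2 [-0.0703  0.0347]
dL [-0.0478  0.0391]
dR [0.043  0.0393]
nose [0.0959 0.0117]
end1 [ 0.0735 -0.0223]
end2 [0.0764 0.0332]
far1 [-0.1018  0.0371]
```

Square against the dowels: edge at jig y 34.5–34.8 mm along its length, dowel face at about 35. Backing off and lifting, then closing the gripper for the end push.

>>> arm_command:
  commands:
    - {"dx":0,"dy":-0.2,"dz":0,"twist":0}
    - {"dx":0,"dy":-0.4,"dz":0,"twist":0}
    - {"dx":0,"dy":-0.7,"dz":0,"twist":0}
    - {"dx":0,"dy":-0.7,"dz":0,"twist":0}

```text
clock: 13.7
position: [0.5592, 0.1942, -0.0048]
tool_rot: [-0.953, 1.57, -2.491]
force: [0.5, 0.5, -0.7]
grip_width: 0.0748
```

>>> arm_command:
  commands:
    - {"dx":-0.5,"dy":0,"dz":0,"twist":0}
    - {"dx":-1.5,"dy":0,"dz":0,"twist":0}
    - {"dx":-3,"dy":0,"dz":0,"twist":0}
    - {"dx":-5,"dy":0,"dz":0,"twist":0}
    - {"dx":-7,"dy":0,"dz":0,"twist":0}
    - {"dx":-8,"dy":0,"dz":0,"twist":0}
    - {"dx":-8,"dy":0,"dz":0,"twist":0}

```text
clock: 14.28
position: [0.5606, 0.1947, 0.0779]
tool_rot: [1.937, 1.568, 0.398]
force: [-0.4, 0.8, 0.7]
grip_width: 0.0746
```

Run:
```python
from h import *
go(J(-.125,.008,.07),JY)
```

```text
t14.28 p [0.5606 0.1947 0.0779] F [-0.4357  0.8039  0.7101] w0.0746 q [-0.6994 -0.0774]
cm [  0.81   0.13 -11.35] twist 0.0028969882917360135
```

>>> arm_command:
  commands:
    - {"dx":0,"dy":0,"dz":-1,"twist":0}
    - {"dx":0,"dy":0,"dz":-3,"twist":0}
    - {"dx":0,"dy":0.1,"dz":-5.5,"twist":0}
    - {"dx":0,"dy":0.1,"dz":-8,"twist":0}
    - {"dx":0,"dy":0.1,"dz":-10,"twist":0}
    - {"dx":0,"dy":0.1,"dz":-11,"twist":0}
    - {"dx":0,"dy":0.1,"dz":-11.4,"twist":0}
    - {"dx":0,"dy":0.1,"dz":-11.4,"twist":0}
    - {"dx":0,"dy":0.1,"dz":-11.4,"twist":0}
    - {"dx":0,"dy":0.1,"dz":-11.4,"twist":0}
  grip: 1
  squeeze: 20

```text
clock: 15.12
position: [0.5583, 0.3071, 0.078]
tool_rot: [1.727, 1.568, 0.187]
force: [0.1, -1.2, 0.1]
grip_width: -0.0001
```

Run:
```python
from h import *
go(J(-.125,.008,.02),JY)
im,ci=snap('wrist','w13.png')
im,ci=snap('scene','s13.png')
cv2.imwrite('pics/s13c.png',cv2.resize(im[170:290,370:530,::-1],None,fx=5,fy=5,interpolation=cv2.INTER_CUBIC))
im,ci=snap('top','t13.png')
cv2.imwrite('pics/t13c.png',cv2.resize(im[190:310,110:290,::-1],None,fx=4.4,fy=4.4,interpolation=cv2.INTER_CUBIC))
```

```text
t15.12 p [0.5583 0.3071 0.078 ] F [ 0.0762 -1.1668  0.1439] w-0.0001 q [-0.8567 -0.2491]
cm [ 5.8 -0.  -0.1] twist 0.0013022627761325456
```

View pics/s13c.png

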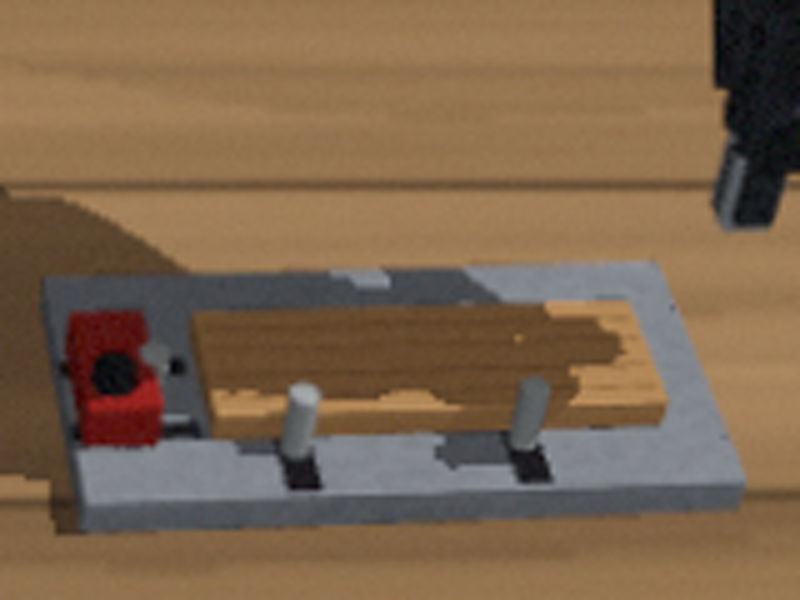

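View pics/t13c.png

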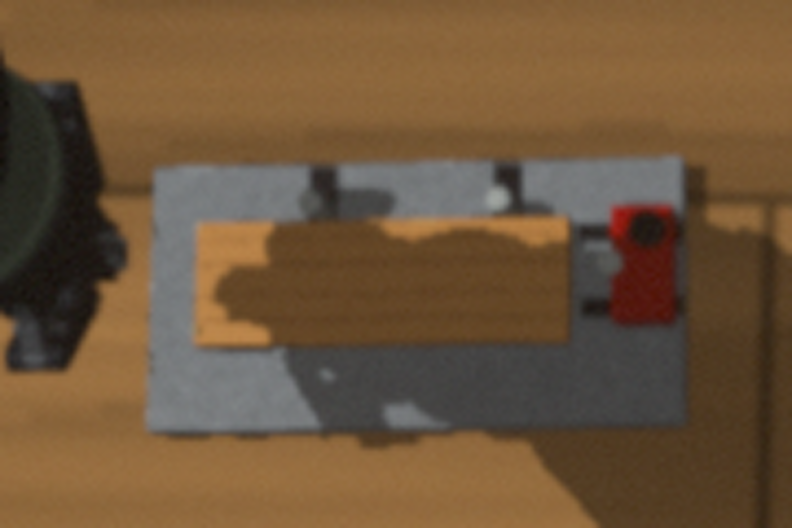

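View pics/w13.png

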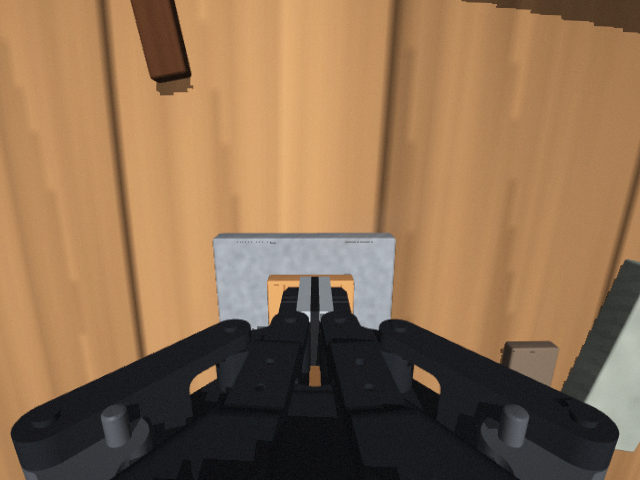

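Run:
```python
from h import *
ci=imaging.camera_info('scene')
for z in (.07,.08,.09,.1,.11): print(z,ray(ci,[(370+715/5,170+205/5),(370+728/5,170+228/5),(370+770/5,170+228/5)],z).tolist())
t=imaging.camera_info('top');g=lambda x,y:(110+x/4.4,190+y/4.4)
for n,p,z in[('c1',(196,222),.032),('c2',(568,215),.032),('c3',(570,345),.032),('c4',(197,348),.032),('dR',(497,199),.047),('dL',(313,202),.047),('nose',(608,264),.042)]: print(n,np.round(toJ(ray(t,[g(*p)],z)[0]),4))
```

```text
0.07 [[0.5120925813241259, 0.31835394012314255, 0.07000000000000006], [0.5263512182964356, 0.31991595994614214, 0.07000000000000006], [0.5263972633841969, 0.33731443370844066, 0.06999999999999995]]
0.08 [[0.5241366986661739, 0.3128875566381562, 0.07999999999999996], [0.5382031164956752, 0.3144285190408701, 0.07999999999999996], [0.5382485408545886, 0.33159244586019937, 0.07999999999999996]]
0.09 [[0.5361808160082219, 0.3074211731531698, 0.08999999999999986], [0.5500550146949148, 0.308941078135598, 0.08999999999999997], [0.5500998183249804, 0.32587045801195796, 0.08999999999999997]]
0.1 [[0.54822493335027, 0.3019547896681834, 0.09999999999999998], [0.5619069128941544, 0.303453637230326, 0.09999999999999998], [0.5619510957953723, 0.32014847016371656, 0.09999999999999998]]
0.11 [[0.5602690506923181, 0.29648840618319694, 0.10999999999999999], [0.5737588110933941, 0.29796619632505383, 0.10999999999999999], [0.573802373265764, 0.31442648231547526, 0.10999999999999988]]
c1 [-0.1033  0.0336]
c2 [0.0765 0.0344]
c3 [ 0.0778 -0.0279]
c4 [-0.1009 -0.0272]
dR [0.0448 0.0399]
dL [-0.0429  0.0398]
nose [0.0969 0.009 ]
```

>>> arm_command:
  commands:
    - {"dx":1.5,"dy":0,"dz":0,"twist":0}
    - {"dx":3,"dy":0,"dz":0,"twist":0}
    - {"dx":4.5,"dy":0,"dz":0,"twist":0}
    - {"dx":5.8,"dy":0,"dz":0,"twist":0}
    - {"dx":6.6,"dy":0,"dz":0,"twist":0}
    - {"dx":7,"dy":0,"dz":0,"twist":0}
    - {"dx":7,"dy":0,"dz":0,"twist":0}

```text
clock: 15.85
position: [0.5583, 0.3075, 0.0076]
tool_rot: [1.782, 1.568, 0.242]
force: [0.5, -0.1, 0.5]
grip_width: 0.0003
```

>>> arm_command:
  commands:
    - {"dx":0.15,"dy":0,"dz":0,"twist":0}
    - {"dx":0.3,"dy":0,"dz":0,"twist":0}
    - {"dx":0.45,"dy":0,"dz":0,"twist":0}
    - {"dx":0.6,"dy":0,"dz":0,"twist":0}

```text
clock: 16.18
position: [0.5585, 0.3076, 0.0018]
tool_rot: [1.868, 1.568, 0.328]
force: [-0.7, 0.2, 0.0]
grip_width: 0.0001
```

Run:
```python
from h import *
s,M=st();print(toJ(s['position']))
im,ci=snap('scene','s14.png')
cv2.imwrite('pics/s14c.png',cv2.resize(im[170:290,370:530,::-1],None,fx=5,fy=5,interpolation=cv2.INTER_CUBIC))
```

```text
t16.18 p [0.5585 0.3076 0.0018] F [-0.7027  0.2346  0.035 ] w0.0001 q [-0.8209 -0.2138]
(np.float64(-0.12446857799771574), np.float64(0.008096465413610894))
```

View pics/s14c.png

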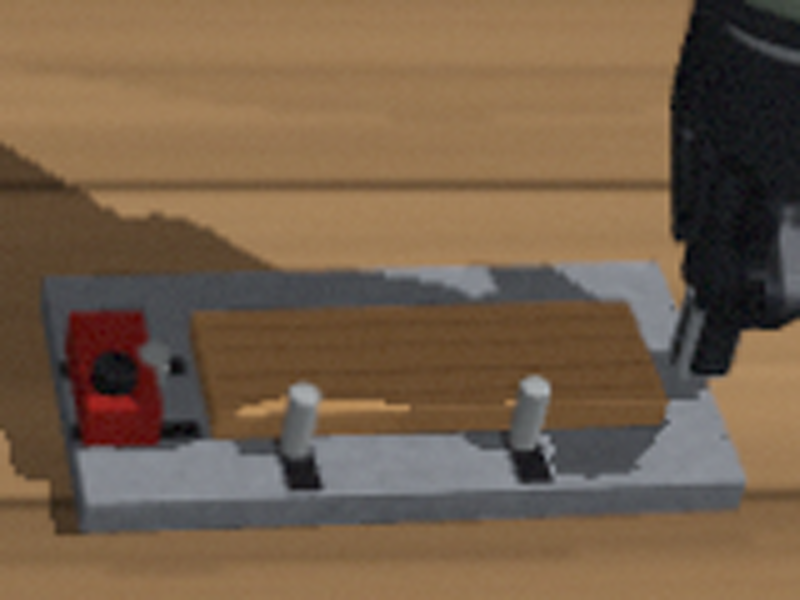

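Run:
```python
from h import *
ci=imaging.camera_info('scene')
for z in (.018,.022,.026,.03,.034): print(z,ray(ci,[(370+688/5,170+378/5),(370+725/5,170+375/5)],z).tolist())
```

```text
0.018 [[0.5574614982168317, 0.3069079373739837, 0.018000000000000016], [0.5558902315730581, 0.32272409601712004, 0.018000000000000016]]
0.022 [[0.5617349295107368, 0.30492229939810134, 0.02200000000000002], [0.5601715806552282, 0.32065875864979504, 0.02200000000000002]]
0.026 [[0.566008360804642, 0.30293666142221887, 0.026000000000000134], [0.5644529297373985, 0.31859342128247, 0.026000000000000134]]
0.03 [[0.5702817920985471, 0.30095102344633645, 0.030000000000000027], [0.5687342788195686, 0.316528083915145, 0.030000000000000027]]
0.034 [[0.5745552233924521, 0.2989653854704541, 0.03400000000000003], [0.5730156279017388, 0.31446274654782, 0.03400000000000003]]
```

>>> arm_command:
  commands:
    - {"dx":0.1,"dy":0,"dz":0.2,"twist":0}
    - {"dx":0.2,"dy":0,"dz":0.5,"twist":0}
    - {"dx":0.2,"dy":0,"dz":0.7,"twist":0}
    - {"dx":0.2,"dy":0,"dz":0.85,"twist":0}
    - {"dx":0.2,"dy":0,"dz":1.0,"twist":0}
    - {"dx":0.2,"dy":0,"dz":1.15,"twist":0}
    - {"dx":0.2,"dy":0,"dz":1.3,"twist":0}
    - {"dx":0.2,"dy":0,"dz":1.45,"twist":0}
    - {"dx":0.2,"dy":0,"dz":1.6,"twist":0}
    - {"dx":0.2,"dy":0,"dz":1.6,"twist":0}

```text
clock: 17.07
position: [0.5589, 0.2912, -0.0005]
tool_rot: [1.777, 1.568, 0.236]
force: [0.1, -0.4, -0.0]
grip_width: 0.0003
```

Run:
```python
from h import *
s,M=st();print(toJ(s['position']))
im,ci=snap('scene','s15.png')
cv2.imwrite('pics/s15c.png',cv2.resize(im[170:290,370:530,::-1],None,fx=5,fy=5,interpolation=cv2.INTER_CUBIC))
```

```text
t17.07 p [ 0.5589  0.2912 -0.0005] F [ 0.1072 -0.431  -0.0183] w0.0003 q [-0.7971 -0.1892]
(np.float64(-0.10801609695526648), np.float64(0.007990484041330403))
```

View pics/s15c.png

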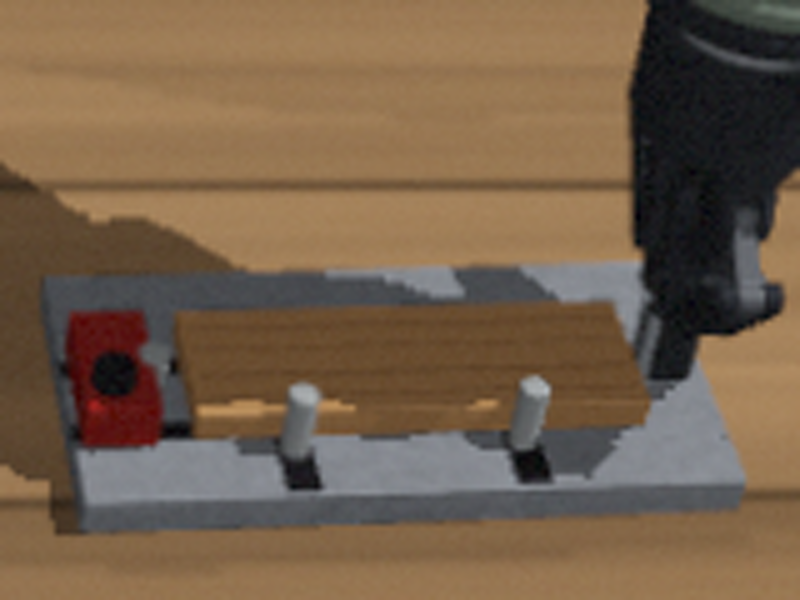

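The shingle slides along the dowels, staying aligned. About 7 mm is left to the nose.

>>> arm_command:
  commands:
    - {"dx":0,"dy":0,"dz":0.1,"twist":0}
    - {"dx":0,"dy":0,"dz":0.2,"twist":0}
    - {"dx":0,"dy":0,"dz":0.3,"twist":0}
    - {"dx":0,"dy":0,"dz":0.4,"twist":0}
    - {"dx":0,"dy":0,"dz":0.45,"twist":0}

```text
clock: 17.53
position: [0.559, 0.2866, -0.0005]
tool_rot: [1.733, 1.568, 0.192]
force: [0.8, 0.6, 0.1]
grip_width: 0.0002
```

>>> arm_command:
  commands:
    - {"dx":0,"dy":0,"dz":0.03,"twist":0}
    - {"dx":0,"dy":0,"dz":0.06,"twist":0}

```text
clock: 17.7
position: [0.559, 0.286, -0.0005]
tool_rot: [1.744, 1.568, 0.203]
force: [-0.4, -0.2, -0.9]
grip_width: -0.0002
```

>>> arm_command:
  commands:
    - {"dx":0,"dy":0,"dz":0.03,"twist":0}
    - {"dx":0,"dy":0,"dz":0.05,"twist":0}

```text
clock: 17.87
position: [0.559, 0.2854, -0.0005]
tool_rot: [1.74, 1.568, 0.199]
force: [-0.2, 0.9, -0.1]
grip_width: 0.0005
```

Run:
```python
from h import *
s,M=st();print(toJ(s['position']))
im,ci=snap('scene','s16.png')
cv2.imwrite('pics/s16c.png',cv2.resize(im[170:290,370:530,::-1],None,fx=5,fy=5,interpolation=cv2.INTER_CUBIC))
```

```text
t17.87 p [ 0.559   0.2854 -0.0005] F [-0.1624  0.9479 -0.0803] w0.0005 q [-0.7889 -0.1809]
(np.float64(-0.10224988563904792), np.float64(0.007983500851105831))
```

View pics/s16c.png

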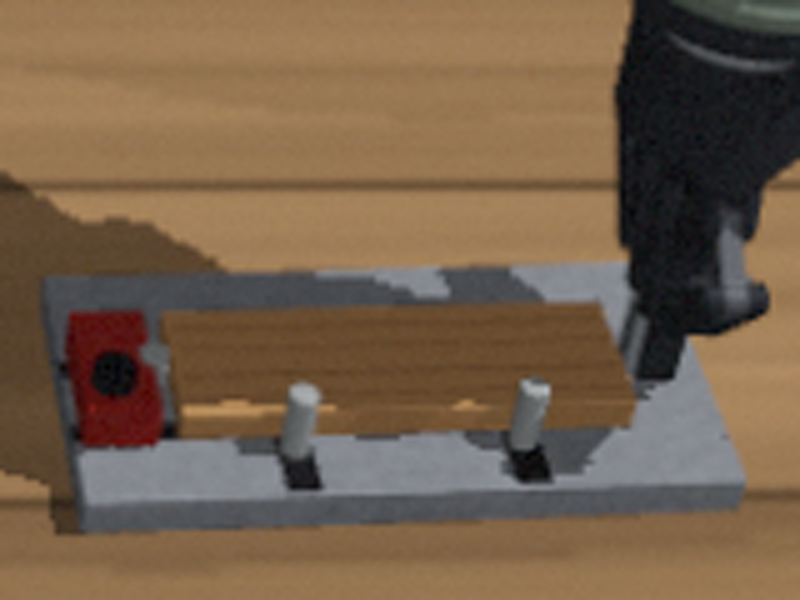

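>>> arm_command:
  commands:
    - {"dx":0,"dy":0,"dz":0.03,"twist":0}
    - {"dx":0,"dy":0,"dz":0.04,"twist":0}

```text
clock: 18.08
position: [0.559, 0.285, -0.0006]
tool_rot: [1.728, 1.568, 0.187]
force: [-1.0, 0.9, -0.7]
grip_width: 0.0003
```

>>> arm_command:
  commands:
    - {"dx":0,"dy":0,"dz":0.03,"twist":0}
    - {"dx":0,"dy":0,"dz":0.04,"twist":0}

```text
clock: 18.25
position: [0.559, 0.2845, -0.0005]
tool_rot: [1.711, 1.568, 0.171]
force: [0.3, 1.4, 0.3]
grip_width: 0.0004
```

>>> arm_command:
  commands:
    - {"dx":0,"dy":0,"dz":0.03,"twist":0}
    - {"dx":0,"dy":0,"dz":0.04,"twist":0}

```text
clock: 18.42
position: [0.559, 0.2841, -0.0005]
tool_rot: [1.713, 1.568, 0.172]
force: [1.0, 0.9, -0.4]
grip_width: 0.0001
```

>>> arm_command:
  commands:
    - {"dx":0,"dy":0,"dz":0.03,"twist":0}
    - {"dx":0,"dy":0,"dz":0.04,"twist":0}

```text
clock: 18.58
position: [0.5591, 0.2836, -0.0005]
tool_rot: [1.703, 1.568, 0.162]
force: [0.3, 1.3, -0.9]
grip_width: 0.0
```

>>> arm_command:
  commands:
    - {"dx":0,"dy":0,"dz":0.03,"twist":0}
    - {"dx":0,"dy":0,"dz":0.04,"twist":0}

```text
clock: 18.75
position: [0.5591, 0.2831, -0.0006]
tool_rot: [1.661, 1.568, 0.12]
force: [0.7, 0.9, -0.4]
grip_width: 0.0001
```

>>> arm_command:
  commands:
    - {"dx":0,"dy":0,"dz":0.03,"twist":0}
    - {"dx":0,"dy":0,"dz":0.04,"twist":0}

```text
clock: 18.92
position: [0.5591, 0.2829, -0.0005]
tool_rot: [1.784, 1.568, 0.244]
force: [-0.2, 2.6, -1.0]
grip_width: -0.0001
```

>>> arm_command:
  commands:
    - {"dx":0,"dy":0,"dz":0.03,"twist":0}
    - {"dx":0,"dy":0,"dz":0.03,"twist":0}
    - {"dx":0,"dy":0,"dz":0.03,"twist":0}

```text
clock: 19.17
position: [0.559, 0.2829, -0.0005]
tool_rot: [1.893, 1.568, 0.353]
force: [-1.1, 3.5, -1.3]
grip_width: -0.0004
```

Run:
```python
from h import *
s,M=st();print(toJ(s['position']))
im,ci=snap('scene','s17.png')
cv2.imwrite('pics/s17c.png',cv2.resize(im[170:290,370:530,::-1],None,fx=5,fy=5,interpolation=cv2.INTER_CUBIC))
im,ci=snap('wrist','w17.png')
```

```text
t19.17 p [ 0.559   0.2829 -0.0005] F [-1.0793  3.4948 -1.2562] w-0.0004 q [-0.7849 -0.1767]
(np.float64(-0.09975992712135125), np.float64(0.00792788266466513))
```

View pics/s17c.png

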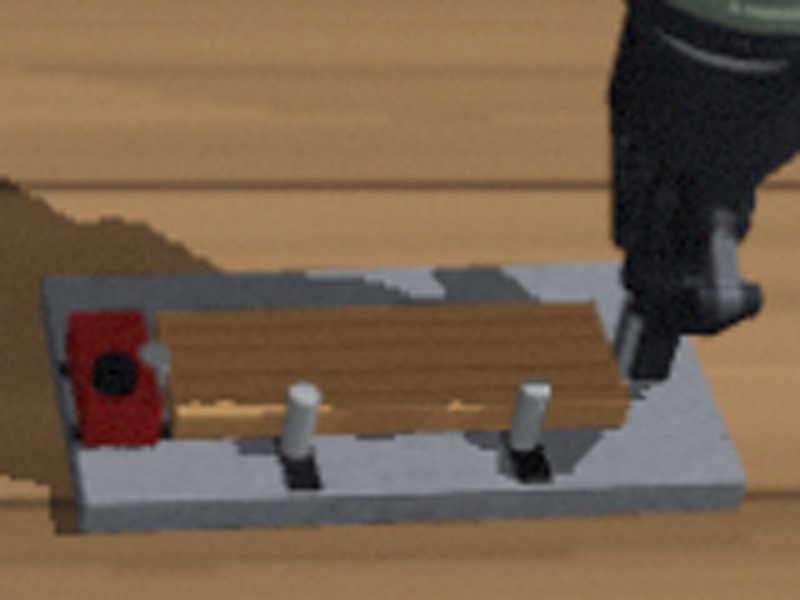

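Pressed against the nose with 3.5 N: crop (152,355) shows the nose touching the shingle's end. Drawing back now to check the dowel gaps from above.

>>> arm_command:
  commands:
    - {"dx":0,"dy":0,"dz":-0.3,"twist":0}
    - {"dx":0,"dy":0,"dz":-0.8,"twist":0}
    - {"dx":-1,"dy":0,"dz":-1.5,"twist":0}
    - {"dx":-3.5,"dy":0,"dz":-1.5,"twist":0}
    - {"dx":-6.5,"dy":0,"dz":-1.5,"twist":0}
    - {"dx":-9,"dy":0,"dz":-1.5,"twist":0}
    - {"dx":-10.5,"dy":0,"dz":-1.5,"twist":0}
    - {"dx":-11,"dy":0,"dz":-1.5,"twist":0}

```text
clock: 19.93
position: [0.5594, 0.2988, 0.1129]
tool_rot: [2.021, 1.565, 0.481]
force: [-1.2, -0.4, 0.5]
grip_width: 0.0002
```

>>> arm_command:
  commands:
    - {"dx":0,"dy":0,"dz":2,"twist":0}
    - {"dx":0,"dy":0,"dz":5,"twist":0}
    - {"dx":0,"dy":0,"dz":8.5,"twist":0}
    - {"dx":0,"dy":0,"dz":12,"twist":0}
    - {"dx":0,"dy":0,"dz":15.5,"twist":0}
    - {"dx":0,"dy":0,"dz":18.5,"twist":0}
    - {"dx":0,"dy":0,"dz":20,"twist":0}
    - {"dx":0,"dy":0,"dz":20.5,"twist":0}
    - {"dx":0,"dy":0,"dz":20.5,"twist":0}
  grip: -0.75

```text
clock: 20.68
position: [0.5657, 0.093, 0.1124]
tool_rot: [2.001, 1.565, 0.459]
force: [0.5, 0.1, -0.4]
grip_width: 0.0751
```

Run:
```python
from h import *
s,M=st();print(toJ(s['position']))
im,ci=snap('wrist','w18.png')
```

```text
t20.68 p [0.5657 0.093  0.1124] F [ 0.5086  0.0605 -0.3986] w0.0751 q [-0.5557  0.0718]
(np.float64(0.09029209762835343), np.float64(0.009039005077992763))
```

View pics/w18.png

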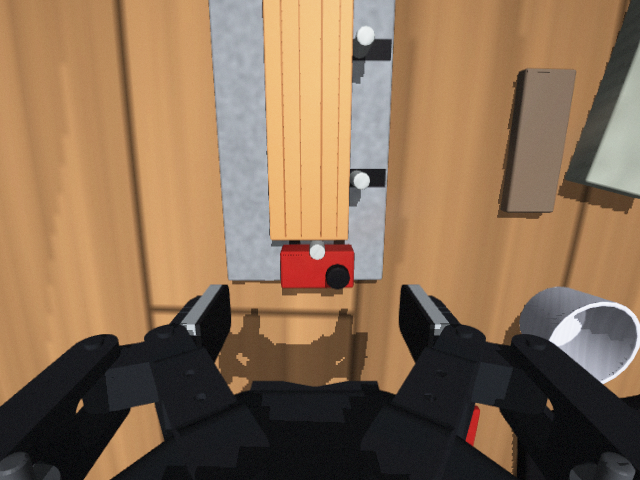

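Run:
```python
from h import *
im=cv2.imread('pics/w18.png')
cv2.imwrite('pics/w18c.png',cv2.resize(im[0:300,255:400],None,fx=2,fy=2,interpolation=cv2.INTER_CUBIC))
a=cv2.resize(im[15:65,330:400],None,fx=8,fy=6,interpolation=cv2.INTER_CUBIC)
b=cv2.resize(im[155:205,330:400],None,fx=8,fy=6,interpolation=cv2.INTER_CUBIC)
cv2.imwrite('pics/w18d.png',np.vstack([a[:290],b[:290]]))
ci=imaging.camera_info('wrist')
hsv=cv2.cvtColor(im,cv2.COLOR_BGR2HSV)
m=((hsv[...,1]>90)&(hsv[...,0]<25)).astype(np.uint8)
for r in (20,60,90,110,130,150,210,225,235):
    row=im[r].astype(int); sat=hsv[r,:,1].astype(float)
    # right edge crossing near col 350
    seg=sat[335:375]; i=np.argmax(seg<(seg[:8].mean()+20)/2); th=(seg[:8].mean()+20)/2
    u=335+i-1+(seg[i-1]-th)/(seg[i-1]-seg[i]+1e-9)
    print(r,round(u,2),np.round(toJ(ray(ci,[(u,r)],.032)[0]),4))
for n,p,z in(('dL',(366,36),.047),('dR',(361.5,181),.047),('nose',(317,252),.042),('end',(310,240),.032)): print(n,np.round(toJ(ray(ci,[p],z)[0]),4))
```

```text
20 352.72 [-0.0605  0.0341]
60 352.56 [-0.0362  0.0346]
90 351.4 [-0.0173  0.0343]
110 350.83 [-0.0043  0.0343]
130 350.41 [0.009  0.0343]
150 349.64 [0.0227 0.0342]
210 348.46 [0.0661 0.0344]
225 347.73 [0.0775 0.0342]
235 347.43 [0.0853 0.0342]
dL [-0.0464  0.041 ]
dR [0.0434 0.0412]
nose [0.0958 0.0109]
end [0.0892 0.0057]
```

View pics/w18d.png

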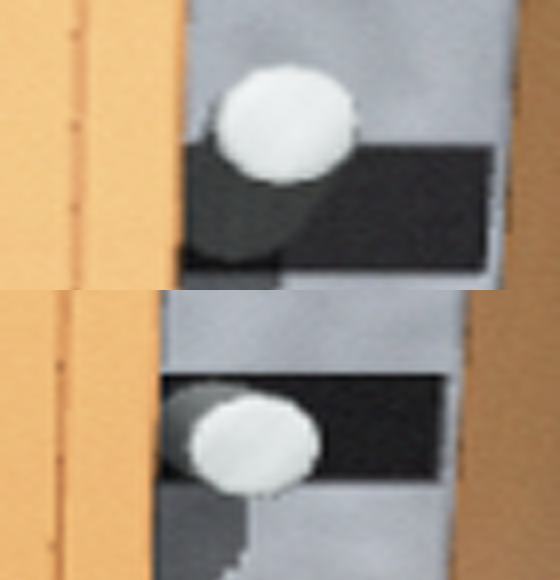

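The edge is straight and parallel (jig y 34.1–34.6 mm). The dowel faces are at about 35, so the gap reads under 1 mm. To be sure, I'll repeat a light push on the dowels and then a light press on the nose.

Run:
```python
from h import *
go(J(0,.005,-.0045),JY)
```

```text
t20.73 p [0.5656 0.0945 0.1123] F [-0.342   0.6772 -0.8402] w0.0750 q [-0.5573  0.0712]
cm [11.7  -0.45 -8.85] twist 0.0013448099683215364
```

>>> arm_command:
  commands:
    - {"dx":0,"dy":-0.1,"dz":-2,"twist":0}
    - {"dx":0,"dy":-0.2,"dz":-4.5,"twist":0}
    - {"dx":0,"dy":-0.4,"dz":-7,"twist":0}
    - {"dx":0,"dy":-0.4,"dz":-8.5,"twist":0}
    - {"dx":1,"dy":-0.4,"dz":-8.8,"twist":0}
    - {"dx":3,"dy":-0.4,"dz":-8.8,"twist":0}
    - {"dx":5,"dy":-0.4,"dz":-8.8,"twist":0}
    - {"dx":5,"dy":-0.4,"dz":-8.8,"twist":0}
    - {"dx":5,"dy":-0.4,"dz":-8.8,"twist":0}

```text
clock: 21.48
position: [0.5587, 0.1821, 0.0618]
tool_rot: [2.058, 1.567, 0.517]
force: [0.1, 0.2, 0.8]
grip_width: 0.0748
```

Run:
```python
from h import *
go(J(0,.005,-.0045),JY)
```

```text
t21.48 p [0.5587 0.1821 0.0618] F [0.1032 0.1805 0.7881] w0.0748 q [-0.6748 -0.045 ]
cm [ 6.63  0.01 -0.09] twist 0.0012720106487154048
```

>>> arm_command:
  commands:
    - {"dx":1.2,"dy":0,"dz":0,"twist":0}
    - {"dx":2.6,"dy":0,"dz":0,"twist":0}
    - {"dx":4,"dy":0,"dz":0,"twist":0}
    - {"dx":5.2,"dy":0,"dz":0,"twist":0}
    - {"dx":6,"dy":0,"dz":0,"twist":0}
    - {"dx":6.5,"dy":0,"dz":0,"twist":0}
    - {"dx":6.6,"dy":0,"dz":0,"twist":0}
    - {"dx":6.6,"dy":0,"dz":0,"twist":0}

```text
clock: 22.15
position: [0.559, 0.1821, -0.0041]
tool_rot: [2.034, 1.567, 0.493]
force: [0.5, -0.9, 0.5]
grip_width: 0.0751
```

>>> arm_command:
  commands:
    - {"dx":0,"dy":0.15,"dz":0,"twist":0}
    - {"dx":0,"dy":0.3,"dz":0,"twist":0}
    - {"dx":0,"dy":0.45,"dz":0,"twist":0}
    - {"dx":0,"dy":0.55,"dz":0,"twist":0}

```text
clock: 22.48
position: [0.565, 0.1824, -0.0037]
tool_rot: [2.019, 1.566, 0.478]
force: [-0.3, 0.5, 0.7]
grip_width: 0.0747
```

Run:
```python
from h import *
s,M=st();print(toJ(s['position']))
```

```text
t22.48 p [ 0.565   0.1824 -0.0037] F [-0.3442  0.527   0.6891] w0.0747 q [-0.6294 -0.0073]
(np.float64(0.000946505946858748), np.float64(0.011001272410150911))
```

>>> arm_command:
  commands:
    - {"dx":0,"dy":0.04,"dz":0,"twist":0}
    - {"dx":0,"dy":0.08,"dz":0,"twist":0}

```text
clock: 22.65
position: [0.5661, 0.1825, -0.0035]
tool_rot: [2.006, 1.566, 0.466]
force: [-0.7, 0.5, 0.4]
grip_width: 0.0747
```

>>> arm_command:
  commands:
    - {"dx":0,"dy":0.03,"dz":0,"twist":0}
    - {"dx":0,"dy":0.04,"dz":0,"twist":0}

```text
clock: 22.82
position: [0.5665, 0.1825, -0.0034]
tool_rot: [2.009, 1.566, 0.469]
force: [0.6, -0.2, 0.3]
grip_width: 0.0747
```

>>> arm_command:
  commands:
    - {"dx":0,"dy":0.03,"dz":0,"twist":0}
    - {"dx":0,"dy":0.04,"dz":0,"twist":0}

```text
clock: 22.98
position: [0.5668, 0.1825, -0.0035]
tool_rot: [2.029, 1.566, 0.488]
force: [-1.3, 1.5, 0.4]
grip_width: 0.075
```

>>> arm_command:
  commands:
    - {"dx":0,"dy":0.03,"dz":0,"twist":0}
    - {"dx":0,"dy":0.03,"dz":0,"twist":0}

```text
clock: 23.15
position: [0.5669, 0.1825, -0.0035]
tool_rot: [2.077, 1.566, 0.537]
force: [-2.4, 0.4, 1.4]
grip_width: 0.0744
```

Contact came at the same place as the first push, so the shingle was already home on the dowels while it was pressed on the nose. Drawing back and checking once more.

>>> arm_command:
  commands:
    - {"dx":0,"dy":0.03,"dz":0,"twist":0}
    - {"dx":0,"dy":0.03,"dz":0,"twist":0}

```text
clock: 23.32
position: [0.5669, 0.1825, -0.0036]
tool_rot: [2.13, 1.567, 0.589]
force: [-2.9, 0.1, 2.5]
grip_width: 0.0748
```

>>> arm_command:
  commands:
    - {"dx":0,"dy":-0.2,"dz":0,"twist":0}
    - {"dx":0,"dy":-0.5,"dz":0,"twist":0}
    - {"dx":0,"dy":-0.8,"dz":0,"twist":0}
    - {"dx":0,"dy":-0.8,"dz":0,"twist":0}

```text
clock: 23.65
position: [0.5583, 0.1823, -0.0036]
tool_rot: [2.17, 1.567, 0.63]
force: [0.1, 0.4, -1.0]
grip_width: 0.0748
```

>>> arm_command:
  commands:
    - {"dx":-0.5,"dy":0,"dz":0,"twist":0}
    - {"dx":-2,"dy":0,"dz":0,"twist":0}
    - {"dx":-4.5,"dy":0,"dz":0,"twist":0}
    - {"dx":-7.5,"dy":0,"dz":0,"twist":0}
    - {"dx":-10.5,"dy":0,"dz":2,"twist":0}
    - {"dx":-11.5,"dy":0,"dz":4.5,"twist":0}
    - {"dx":-11.5,"dy":0,"dz":7,"twist":0}
    - {"dx":-11.5,"dy":0,"dz":9,"twist":0}
    - {"dx":-11.5,"dy":0,"dz":9,"twist":0}
    - {"dx":-11.5,"dy":0,"dz":9,"twist":0}

```text
clock: 24.48
position: [0.5609, 0.0911, 0.1117]
tool_rot: [2.108, 1.566, 0.566]
force: [0.2, 0.2, -0.7]
grip_width: 0.0748
```

Run:
```python
from h import *
s,M=st();print(toJ(s['position']))
im,ci=snap('wrist','w19.png'); im=im[:,:,::-1]
hsv=cv2.cvtColor(im.copy(),cv2.COLOR_BGR2HSV)
for r in (20,60,90,110,130,150,210,225):
    seg=hsv[r,335:375,1].astype(float); th=(seg[:8].mean()+20)/2; i=np.argmax(seg<th)
    u=335+i-1+(seg[i-1]-th)/(seg[i-1]-seg[i]+1e-9)
    print(r,round(u,2),np.round(toJ(ray(ci,[(u,r)],.032)[0]),4))
a=cv2.resize(im[0:300,230:420],None,fx=2,fy=2,interpolation=cv2.INTER_CUBIC)
b=cv2.resize(im[225:275,280:355],None,fx=5,fy=5,interpolation=cv2.INTER_CUBIC)
c=np.zeros((600,380+375,3),np.uint8);c[:,:380]=a;c[:250,380:]=b
cv2.imwrite('pics/w19c.png',c)
```

```text
t24.48 p [0.5609 0.0911 0.1117] F [ 0.2208  0.16   -0.7303] w0.0748 q [-0.5564  0.0745]
(np.float64(0.09211268238422843), np.float64(0.004252176419342311))
20 360.6 [-0.0569  0.0346]
60 359.96 [-0.0327  0.0348]
90 358.74 [-0.0138  0.0346]
110 358.35 [-0.0008  0.0347]
130 357.48 [0.0125 0.0345]
150 357.19 [0.0261 0.0347]
210 355.46 [0.0694 0.0347]
225 354.65 [0.0808 0.0344]
```

View pics/w19c.png

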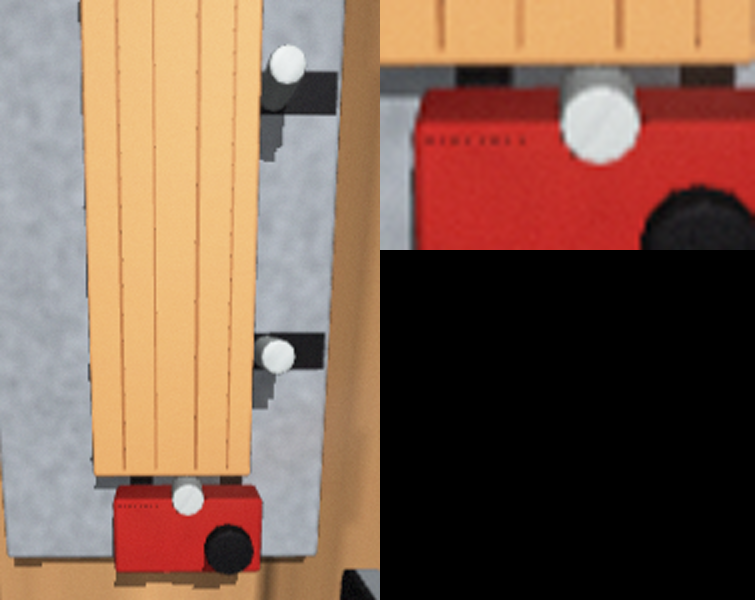

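The nose touches the shingle's end, both dowels meet its edge (jig y 34.4–34.8 mm along its length), and the arm is clear. Handing in.

Run:
```python
from h import *
st(); print(order.job_done())
```

```text
t24.53 p [0.5608 0.0922 0.1115] F [ 0.3211  0.8227 -0.4648] w0.0746 q [-0.5576  0.0742]
the job is handed in; nothing more can be done
None
```

The left-hand honey shingle is on the jig board, against both dowels and the nose of the stop, and I handed the job in at about 24.5 s. No verdict was reported.

I laid the shingle down about 18 mm from the dowels and 12 mm from the nose, then let go. I pushed it square against the dowels (about 5 N) and pressed it on the nose (about 3.5 N). A last light push on the dowels (about 3 N) followed, and then I drew the arm clear.

**Last checks:**
- **Dowels:** in the wrist view the edge is straight and parallel, at jig y 34.4–34.8 mm. The dowel faces are at about 35 mm. In the last push, contact came where it had in the first push, to within about 0.3 mm.
- **Stop:** the nose is seen touching the shingle's end. I did not press it again after the last dowel push.
- **Forces:** the largest force I read was about 10 N, downwards, while setting the shingle on the board.
- **Bystanders:** the arm never went near them in any view, but I did not measure their positions again at the end.

**Disagreement:** the fingertips were about 25–33 mm behind the reported tool point, depending on opening, not 8 mm ahead of it as stated. I set the working heights from the pictures and contact forces instead.

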